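# Put measured valve spools away in the tilted divided sample box

### The job

The three orange valve spools standing on the granite plate have been measured: put them away in the three empty cells of the tilted divided box, one in each cell, the same way up as they stand now. Line each one up with the slope of the box and lower it between the dividers right down onto the cell's floor before letting go: they are measured samples and must not be dropped. Leave the spools that are already in the box and the other gauges where they are.

Things in the scene. Friction and masses are not known exactly. Their poses are not given: they have to be found in the camera images.
- spool_a_mid (a point): Orange moulded valve spool, upright on the granite plate, round, 134 mm tall, 80 to 170 g. From the foot up: land 44 mm dia (0 to 14 mm), ribbed stem 38 mm at most (14 to 52), land 44 (52 to 70), plain grip neck 30 (70 to 122), end boss 24 (122 to 134). The point is its centre, 67 mm above the foot; z axis from foot to boss. Spools stand 70 mm or more apart, centre to centre.
- spool_b_mid (a point): Orange moulded valve spool, upright on the granite plate, round, 134 mm tall, 80 to 170 g. From the foot up: land 44 mm dia (0 to 14 mm), ribbed stem 38 mm at most (14 to 52), land 44 (52 to 70), plain grip neck 30 (70 to 122), end boss 24 (122 to 134). The point is its centre, 67 mm above the foot; z axis from foot to boss. Spools stand 70 mm or more apart, centre to centre.
- spool_c_mid (a point): Orange moulded valve spool, upright on the granite plate, round, 134 mm tall, 80 to 170 g. From the foot up: land 44 mm dia (0 to 14 mm), ribbed stem 38 mm at most (14 to 52), land 44 (52 to 70), plain grip neck 30 (70 to 122), end boss 24 (122 to 134). The point is its centre, 67 mm above the foot; z axis from foot to boss. Spools stand 70 mm or more apart, centre to centre.
- cell_a_floor (a point): Floor centre of an empty cell (which are empty varies). z: out of the cell along its walls, leaning 30 degrees from vertical, to the robot side; y: level, along the box; x: up the slope. Cell 58 (x) by 76 (y) mm inside, 75 mm deep to the divider tops; pitch 62 (x), 80 (y). A seated spool's neck clears the divider tops; let go, it settles up to 10 mm down the slope onto the lower wall.
- cell_b_floor (a point): Floor centre of an empty cell (which are empty varies). z: out of the cell along its walls, leaning 30 degrees from vertical, to the robot side; y: level, along the box; x: up the slope. Cell 58 (x) by 76 (y) mm inside, 75 mm deep to the divider tops; pitch 62 (x), 80 (y). A seated spool's neck clears the divider tops; let go, it settles up to 10 mm down the slope onto the lower wall.
- cell_c_floor (a point): Floor centre of an empty cell (which are empty varies). z: out of the cell along its walls, leaning 30 degrees from vertical, to the robot side; y: level, along the box; x: up the slope. Cell 58 (x) by 76 (y) mm inside, 75 mm deep to the divider tops; pitch 62 (x), 80 (y). A seated spool's neck clears the divider tops; let go, it settles up to 10 mm down the slope onto the lower wall.
- stored_a_mid (a point): Same kind of spool already stored in a cell of the box (which one varies), standing on its floor, leaning on its lower wall, parallel to the cell's axis; it stays there. The point is its centre, 67 mm above its foot; z axis from foot to boss.
- stored_b_mid (a point): Same kind of spool already stored in a cell of the box (which one varies), standing on its floor, leaning on its lower wall, parallel to the cell's axis; it stays there. The point is its centre, 67 mm above its foot; z axis from foot to boss.
- stored_c_mid (a point): Same kind of spool already stored in a cell of the box (which one varies), standing on its floor, leaning on its lower wall, parallel to the cell's axis; it stays there. The point is its centre, 67 mm above its foot; z axis from foot to boss.
- rack: Grey plastic divided box, 128 x 244 x 80 mm, on a white tilt stand that slopes it 30 degrees towards the robot; 2 rows (near low, far high) of 3 cells, walls and dividers 4 mm thick, equally high; black floor pads. Fixed. Origin on the desk, 70 mm below the centre of the box's underside; z up, y along the box, x level, to its high side. Stored spools reach 0.23 m above the desk.
- plate: Black granite surface plate, 250 (x) x 320 (y) mm, its top 60 mm above the desk. Fixed. Origin on the desk under its centre; z up.
- vblock: Bystander: steel V-block 50 x 70 x 45 mm high, standing loose on the far part of the granite plate. Origin at the centre of its underside.
- caliper: Bystander: digital caliper, 235 mm long (x), 11 mm thick, lying loose on the desk to the left of the box. Origin under the middle of its beam.
- pluggauge: Bystander: plug gauge, 126 mm long (x), 20 mm thick, lying loose on the far part of the granite plate. Origin at the middle of its handle's underside.
Mind the look-alikes: they are no part of the job. Leave any blue or green look-alike of the part that bears spool_b_mid alone.

How it is judged:
By the outcome, as a careful person would: the job done as asked, in the order asked, and still so for the second after the job is handed in, with the robot touching nothing.
It also fails if it takes over 72 s, if anything falls off the work surface, if the arm or the gripper's body presses on something with over 40 N, if the wrist force passes 120 N, or if a joint passes its speed limit or range.

### The arm

A 6-joint arm with a two-finger parallel gripper is mounted at the origin on the work surface. World frame = base frame: x ahead of the robot, y to its left, z up, the work surface at z = 0. Lengths are in mm, angles in rad, forces in N, time in s.
With the tool pointing down it reaches from about 250 to 775 mm from the base axis. Payload 4 kg.
Tool frame: the origin (TCP) lies at the centre of the arm's flange, where the gripper is bolted on; the fingertips stand 173 mm ahead of it and the grasp point (between the pads) lies 155 mm ahead of it; z points along the fingers, y is the direction in which the jaws open and shut (so a half turn about z gives the same grasp; the last joint's range is limited). The gripper opens to 85 mm and grips with 20 to 120 N. Pads are 22 mm wide; open, the fingers measure 114 mm over their backs; the gripper's body (76 mm by 85 mm) begins 54 mm behind the grasp point. The pads swing forward as they close: fully open they stand 13 mm farther back than shut.
Start: joints at [1.242, 0.087, 1.371, -0, 1.684, -0.103], TCP at [123.14, 536.038, 404.741] pointing down, gripper open.
Joint ranges: [-3.1, 3.1], [-0.76, 2.03], [0.27, 2.55], [-1.08, 4.22], [0.17, 2.65], [-2.57, 2.57]. Speed limits (rad/s): [2.79, 2.79, 3.14, 3.14, 3.14, 3.14].

### API

Orientations are given as a unit quaternion [w, x, y, z].
In Python, from plant import get_state, camera, close_job gives the robot as it stands.
- The arm moves only by the tool servo_tool, never from a script. Its argument "motion" is a list of rows, each an object of numbers: "dx", "dy", "dz": the shift along the tool's x, y, z in cm; "rx", "ry", "rz": the turn, a rotation vector about the tool's x, y, z in rad. In form: [{"dx": .., "dy": .., "dz": .., "rx": .., "ry": .., "rz": ..}, ...]. A call has 1 to 8 rows; each row shifts and turns the pose as measured when the row begins, along the tool's axes as they then stand; what a row does not reach is not made up. A row lasts 1/12 s, in which the tool goes at most 41.7 mm and 7.16 degrees, less where a joint would pass 70% of its speed; a pose out of reach is approached as far as the arm can. A call is refused whole if a number of a shift passes 4.17 or a number of a turn 0.125, either way. A call with a gripper value outside its range is refused whole. "jaw" is the opening, from 0 (shut) to 1 (fully open), set as the call begins (left out, the last holds). The fingers move at their own pace and stop on an object; "squeeze" is the grip in N (left out, the last holds). Time passes only in rows, so rows that do not move let the fingers close. It gives the time, the measured TCP pose, the force and the opening at its end, in the units of the state.
- get_state(): the state, without advancing time (a new reading comes with each control period).
- camera(name): name is "side" or "top"; returns a dict with "color" (480x640x3 uint8, blue, green, red), "vertical_fov" (degrees; the focal length in pixels is half the picture's height over the tangent of half this angle, whatever the lens; pixels are square), "cx", "cy" (the principal point, pixels), "position" and "rotation" of the camera in the world. Camera axes: x right, y down, z forward; pixel columns grow to the right and rows downward; lengths in mm; the calibration is good to about 2 mm. A picture is of the moment at which its call begins. There is no depth.
- close_job(): hands the job in, once; it reports no verdict.
The state is a dict: "time_s": time; "qpos": joint angles; "joint_vel": joint speeds; "joint_torque": joint torques, N m; "eef_pos": TCP position; "eef_rot": TCP orientation; "ft_force": force on the tool from outside, world axes, zero at the start; "torque": the same for the moment, N m; "grip_width": finger opening in mm.
Only numpy, scipy, OpenCV 4.12 (cv2) and the standard library are available. Lean on these libraries where they do the work, as an engineer would, in place of code of your own. Each camera call takes 0.05 s, during which the arm holds its last target. There are 200 camera calls.

## Working session

There is one attempt and no reset: what is moved stays moved. The work goes in short steps, Python scripts to look and compute and a tool call to move; the robot and the scene stay as the last step left them, time stands still between calls to the robot, and variables do not carry over. Pictures are saved under pics/ and viewed, about 8 in all and at most 12, crops included, and the job is handed in when it is done.

Besides the shell and the picture viewer there is one more tool, called after "Emit:" as a command line: name --argument value ..., lists and objects as JSON in quotes. servo_tool: Moves the arm, as the interface text tells. Its arguments: {"type":"object","properties":{"motion":{"type":"array","items":{"type":"object","properties":{"dx":{"type":"number"},"dy":{"type":"number"},"dz":{"type":"number"},"rx":{"type":"number"},"ry":{"type":"number"},"rz":{"type":"number"}}}},"jaw":{"type":"number"},"squeeze":{"type":"number"}},"required":["motion"]}

```bash
ls; mkdir -p pics; cat > h.py <<'E'
import numpy as np, cv2
from scipy.spatial.transform import Rotation as R
from plant import get_state, camera
def K(c):
    h=c["color"].shape[0]; return h/2/np.tan(np.radians(c["vertical_fov"])/2)
def rot(c):
    r=np.array(c["rotation"],float); return r if r.shape==(3,3) else R.from_quat(r,scalar_first=True).as_matrix()
def ray(c,u,v):
    d=rot(c)@np.array([(u-c["cx"])/K(c),(v-c["cy"])/K(c),1.]); return np.array(c["position"]),d/np.linalg.norm(d)
def onz(c,u,v,z):
    p,d=ray(c,u,v); return p+d*(z-p[2])/d[2]
def proj(c,P):
    q=rot(c).T@(np.array(P)-np.array(c["position"])); return q[:2]/q[2]*K(c)+[c["cx"],c["cy"]]
def tri(rays):
    A=np.zeros((3,3));b=np.zeros(3)
    for p,d in rays:
        M=np.eye(3)-np.outer(d,d);A+=M;b+=M@p
    x=np.linalg.solve(A,b)
    return x,[np.linalg.norm(np.cross(x-p,d)) for p,d in rays]
E
python3 - <<'E'
from h import *
for n in("side","top"):
    c=camera(n);cv2.imwrite(f"pics/{n}0.png",c["color"]);print(n,c["vertical_fov"],c["cx"],c["cy"],c["position"],np.round(rot(c),3).tolist())
print(get_state())
E
```

```text
pics
side 45.641773141972685 320.3960475982072 229.0540699708947 [ 510.30608991 1004.89579471 1092.44073125] [[-0.998, -0.051, 0.026], [-0.055, 0.724, -0.687], [0.016, -0.688, -0.726]]
top 50.655059432369676 318.96306933964075 239.07968713939832 [ 361.68702592   60.89540105 1288.70936946] [[-0.027, -0.986, 0.166], [-1.0, 0.026, -0.01], [0.005, -0.166, -0.986]]
{'time_s': 0.1, 'qpos': array([ 1.24187429e+00,  8.79217101e-02,  1.37214399e+00, -6.95130533e-06,
        1.68365895e+00, -1.03102511e-01]), 'joint_vel': array([-0.00075965, -0.00208839, -0.00373764,  0.00107941,  0.00043518,
       -0.00035955]), 'joint_torque': array([ 1.97034533e-03, -3.53011894e+01, -3.14221573e+01, -5.23603501e-05,
        7.92065577e-03, -1.67620362e-05]), 'eef_pos': array([123.11918531, 535.93036514, 403.61289032]), 'eef_rot': array([-2.25108347e-04,  1.12670329e-01,  9.93631854e-01, -1.04196435e-03]), 'ft_force': array([0.86502904, 0.27603219, 1.55621084]), 'torque': array([-0.04704469,  0.0121649 ,  0.04244595]), 'grip_width': 85.4082077838557}
```

View pics/side0.png

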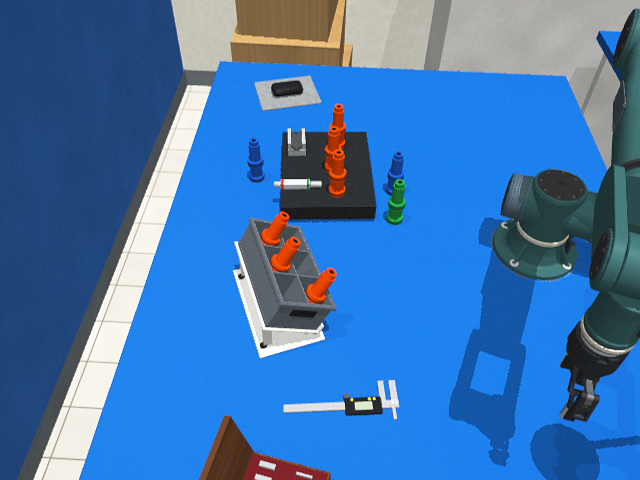

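View pics/top0.png

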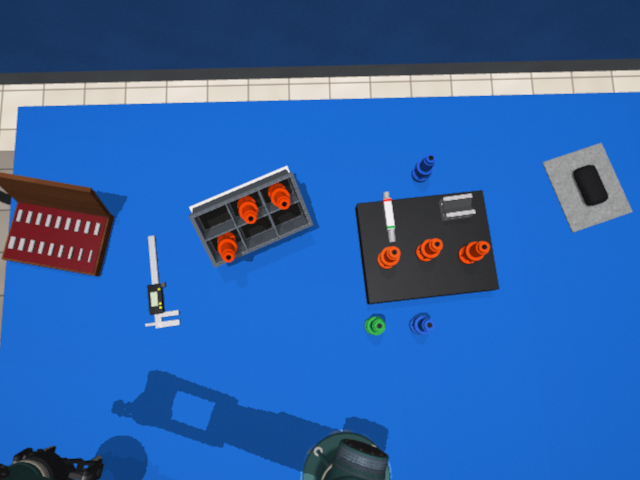

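The side view shows three orange spools on the plate in a row near (338,170), (333,150) and (338,125), with the box around (285,270). The top view shows the plate spools at (389,257), (430,249) and (475,252), and stored spools at (228,247), (248,210) and (280,197). That leaves the far-left, near-middle and near-right cells empty. Next I'll zoom in on both.

```bash
python3 - <<'E'
import cv2,numpy as np
def crop(n,x,y,w,h,s):
    i=cv2.imread(f"pics/{n}0.png")[y:y+h,x:x+w]; i=cv2.resize(i,None,fx=s,fy=s,interpolation=cv2.INTER_CUBIC)
    for k in range(0,w,10): cv2.line(i,(k*s,0),(k*s,8 if k%20 else 16),(255,255,255),1); k%20==0 and cv2.putText(i,str(x+k),(k*s,28),0,.4,(255,255,255),1)
    for k in range(0,h,10): cv2.line(i,(0,k*s),(8,k*s),(255,255,255),1); k%20==0 and cv2.putText(i,str(y+k),(10,k*s+4),0,.4,(255,255,255),1)
    return i
cv2.imwrite("pics/boxtop.png",crop("top",185,160,135,110,5))
a=crop("side",230,205,120,150,4);b=crop("side",310,95,50,105,6)[:600];a=a[:600]
h=600;o=np.zeros((600,a.shape[1]+b.shape[1],3),np.uint8);o[:a.shape[0],:a.shape[1]]=a;o[:b.shape[0],a.shape[1]:]=b
cv2.imwrite("pics/boxside.png",o)
E
```

```text
(no output)
```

View pics/boxtop.png

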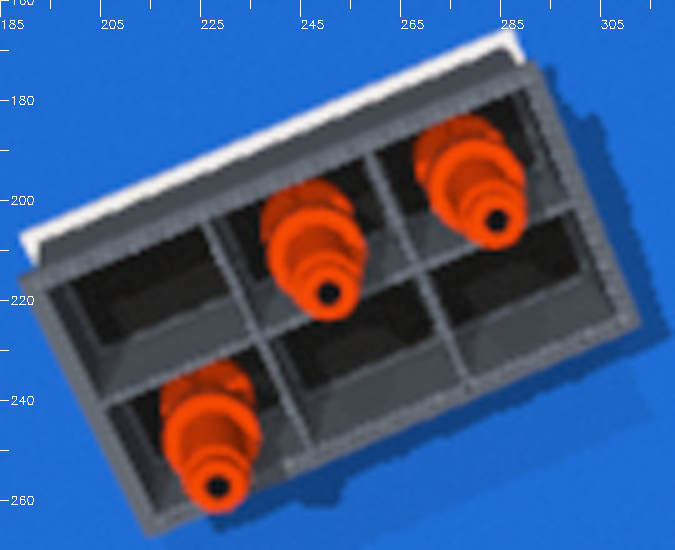

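View pics/boxside.png

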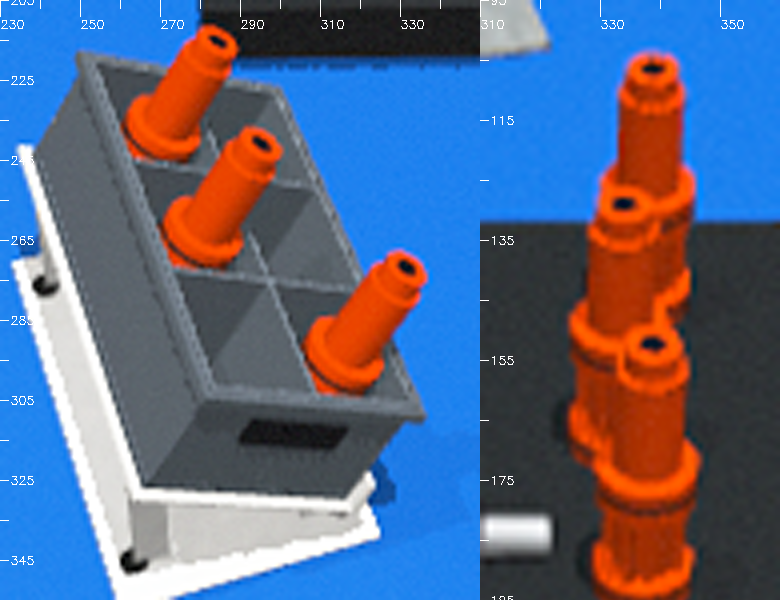

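```bash
cat > m.py <<'E'
from h import *
from scipy.optimize import least_squares
def holes(c):
    im=cv2.resize(c["color"],None,fx=4,fy=4,interpolation=cv2.INTER_CUBIC)
    b,g,r=[x.astype(int) for x in cv2.split(im)]
    org=((r>110)&(g<r*.55)&(b<r*.4)).astype(np.uint8)
    dark=((im.max(2)<75)).astype(np.uint8)
    n,l,s,ce=cv2.connectedComponentsWithStats(dark)
    out=[]
    for i in range(1,n):
        if 60<s[i,4]<900:
            ring=cv2.dilate((l==i).astype(np.uint8),np.ones((9,9)))-(l==i)
            if org[ring>0].mean()>.6: out.append((ce[i]+.5)/4-.5)
    return np.array(out)
if __name__=="__main__":
    cs=camera("side");ct=camera("top")
    hs,ht=holes(cs),holes(ct);print(hs.round(1).tolist(),ht.round(1).tolist())
    P=[]
    for t in ht:
        best=min(((max(e),x) for x,e in (tri([ray(ct,*t),ray(cs,*s)]) for s in hs) if 150<x[2]<260),key=lambda a:a[0],default=None)
        if best: print(t.round(1),best[1].round(1),round(best[0],1)); P.append(best[1])
    T=[(189,216),(293,173),(313,225),(215,267)];S=[(282,305),(249.5,218),(300.5,227.5),(336,309.5)]
    C=[tri([ray(ct,*a),ray(cs,*b)]) for a,b in zip(T,S)]
    for n,(x,e) in zip(["farL","farR","nearR","nearL"],C): print(n,x.round(1),round(e[0],1))
    X=[x for x,_ in C]
    st=[p for p in P if p[2]>199]
    # box fit: yaw & rim centre, tilt 30, corners at (+-64,+-122,0)
    L=np.array([(64,122,0),(64,-122,0),(-64,-122,0),(-64,122,0)])
    f=lambda q:((R.from_euler("ZY",[q[0],-q[4]]).apply(L)+q[1:4])-X).ravel()
    q=least_squares(f,[0.3,*np.mean(X,0),.52]).x
    print("yaw,tilt",np.degrees(q[[0,4]]),"rim",q[1:4],"res",f(q).reshape(-1,3).round(1).tolist())
    B=R.from_euler("ZY",[q[0],-q[4]])
    print("stored in box frame",B.inv().apply(np.array(st)-q[1:4]).round(1).tolist())
E
python3 m.py
```

```text
[[333.5, 128.5], [338.3, 151.8], [284.0, 214.9], [294.8, 240.4], [331.2, 271.4]] [[283.9, 203.7], [250.3, 218.2], [436.8, 243.6], [484.0, 246.4], [393.9, 251.7], [228.1, 256.9]]
[283.9 203.7] [625.3 125.  202.3] 0.5
[250.3 218.2] [594.9 198.9 202.3] 0.2
[436.8 243.6] [ 529.1 -207.3  194.9] 0.2
[393.9 251.7] [ 513.5 -112.6  194.6] 0.4
[228.1 256.9] [515.  252.5 171.5] 0.3
farL [609.7 341.5 167.8] 1.5
farR [706.4 105.1 166.2] 0.2
nearR [595.5  62.5  99.1] 1.2
nearL [501.3 295.9  98.4] 0.9
yaw,tilt [22.08267338 30.00478537] rim [603.24443165 201.24477548 132.91486933] res [[-1.0, -6.4, -2.9], [-6.0, 4.0, -1.3], [2.2, 4.8, 1.8], [4.7, -2.4, 2.5]]
stored in box frame [[27.6, -79.0, 64.2], [27.2, 1.0, 64.4]]
```

```bash
cat > plan.py <<'E'
from h import *
import json
ct=camera("top");cs=camera("side")
st=np.array([[594.9,198.9,202.3],[625.3,125,202.3],[515,252.5,171.5]]);L=np.array([(24,0,59),(24,-80,59),(-38,80,59)])
from scipy.optimize import least_squares
f=lambda q:(R.from_euler("ZY",[q[0],-np.pi/6]).apply(L)+q[1:]-st).ravel()
q=least_squares(f,[.38,600,200,139]).x
print("yaw",np.degrees(q[0]),"rim",q[1:].round(1),"res",f(q).reshape(-1,3).round(1).tolist())
B=R.from_euler("ZY",[q[0],-np.pi/6])
cells={n:(B.apply([x,y,-75])+q[1:]).round(1).tolist() for n,x,y in(("FL",31,80),("NM",-31,0),("NR",-31,-80))}
c,e=tri([ray(ct,484,246.4),ray(cs,338.4,106.5)]);print("c",c,e)
sp={"a":[513.5,-112.6],"b":[529.1,-207.3],"c":c[:2].round(1).tolist()}
json.dump(dict(yaw=q[0],cells=cells,sp=sp),open("plan.json","w"));print(cells,sp)
i=ct["color"].copy()
for w in cells.values():
    for h in(0,75):
        cv2.circle(i,tuple(np.round(proj(ct,np.array(w)+B.apply([0,0,h]))).astype(int)),2,(0,255,255),-1)
cv2.imwrite("pics/chk.png",cv2.resize(i[160:270,185:320],None,fx=4,fy=4))
E
cat > go.py <<'E'
"""go.py x y z tilt [rows]: rows from the present pose to grasp point (x,y,z), box heading, tilt deg"""
from h import *
import json,sys
G=155
pl=json.load(open("plan.json"))
def rotm(t,yaw=None):
    # tool z = -n, tool y = level, -(box y)
    return R.from_euler("ZY",[pl["yaw"] if yaw is None else yaw,-np.radians(t)])*R.from_matrix(np.array([[-1,0,0],[0,-1,0],[0,0,1.]]).T)*R.from_euler("Y",np.pi)
def cell(n,h,dx=0,dy=0):
    B=R.from_euler("ZY",[pl["yaw"],-np.pi/6]); return np.array(pl["cells"][n])+B.apply([dx,dy,h])
def steps(g,Rt,n=None):
    s=get_state();p=np.array(s["eef_pos"]);Rc=R.from_quat(s["eef_rot"],scalar_first=True)
    tgt=np.array(g)-Rt.apply([0,0,G])
    w=(Rc.inv()*Rt).as_rotvec()
    n=n or int(max(1,np.ceil(np.linalg.norm(tgt-p)/38),np.ceil(np.degrees(np.linalg.norm(w))/6.8)))
    r=w/n
    print("t",round(s["time_s"],2),"grasp now",(p+Rc.apply([0,0,G])).round(1),"gap",(tgt-p).round(1),"rot",w.round(3),"F",s["ft_force"].round(1),"w",round(s["grip_width"],1),"q",s["qpos"].round(2))
    pp,RR=p,Rc
    for k in range(n):
        d=RR.inv().apply((tgt-p)/n)/10
        print("dx %.2f dy %.2f dz %.2f rx %.3f ry %.3f rz %.3f"%(*d,*r)); RR=RR*R.from_rotvec(r)
if __name__=="__main__":
    a=sys.argv[1:]
    if a[0] in pl["cells"]: g=cell(a[0],*[float(v) for v in a[1].split(",")]);t=30.
    elif a[0] in pl["sp"]: g=[*pl["sp"][a[0]],float(a[1])];t=0.
    else: g=[float(v) for v in a[0].split(",")];t=float(a[1])
    print("goal",np.round(g,1)); steps(g,rotm(t),int(a[2]) if len(a)>2 else None)
E
python3 plan.py; python3 -c "
from go import *
print(rotm(0).as_matrix().round(2),rotm(30).as_matrix().round(2))"; python3 go.py a 290
```

```text
yaw 22.31160791288465 rim [603.  202.2 139.3] res [[0.1, 0.0, 0.1], [0.0, -0.1, 0.1], [-0.1, 0.1, -0.1]]
c [ 520.05537682 -310.86924673  192.55869588] [np.float64(0.5818333864564581), np.float64(0.5818333864563847)]
{'FL': [632.2, 300.7, 89.8], 'NM': [612.9, 206.3, 58.8], 'NR': [643.2, 132.3, 58.8]} {'a': [513.5, -112.6], 'b': [529.1, -207.3], 'c': [520.1, -310.9]}
[[ 0.93  0.38 -0.  ]
 [ 0.38 -0.93 -0.  ]
 [-0.    0.   -1.  ]] [[ 0.8   0.38  0.46]
 [ 0.33 -0.93  0.19]
 [ 0.5   0.   -0.87]]
goal [ 513.5 -112.6  290. ]
t 0.3 grasp now [123.1 535.9 249.3] gap [ 390.4 -648.6   40.7] rot [-0.000e+00  1.000e-03  2.526e+00] F [-0.1 -0.  -0. ] w 85.3 q [ 1.24  0.09  1.37 -0.    1.68 -0.1 ]
dx -2.39 dy -2.48 dz -0.18 rx -0.000 ry 0.000 rz 0.115
dx -2.66 dy -2.19 dz -0.18 rx -0.000 ry 0.000 rz 0.115
dx -2.89 dy -1.87 dz -0.18 rx -0.000 ry 0.000 rz 0.115
dx -3.09 dy -1.52 dz -0.18 rx -0.000 ry 0.000 rz 0.115
dx -3.24 dy -1.16 dz -0.18 rx -0.000 ry 0.000 rz 0.115
dx -3.35 dy -0.78 dz -0.18 rx -0.000 ry 0.000 rz 0.115
dx -3.42 dy -0.39 dz -0.18 rx -0.000 ry 0.000 rz 0.115
dx -3.44 dy 0.00 dz -0.18 rx -0.000 ry 0.000 rz 0.115
dx -3.42 dy 0.40 dz -0.18 rx -0.000 ry 0.000 rz 0.115
dx -3.35 dy 0.79 dz -0.18 rx -0.000 ry 0.000 rz 0.115
dx -3.24 dy 1.16 dz -0.18 rx -0.000 ry 0.000 rz 0.115
dx -3.08 dy 1.53 dz -0.18 rx -0.000 ry 0.000 rz 0.115
dx -2.89 dy 1.87 dz -0.18 rx -0.000 ry 0.000 rz 0.115
dx -2.65 dy 2.19 dz -0.18 rx -0.000 ry 0.000 rz 0.115
dx -2.39 dy 2.48 dz -0.19 rx -0.000 ry 0.000 rz 0.115
dx -2.09 dy 2.74 dz -0.19 rx -0.000 ry 0.000 rz 0.115
dx -1.76 dy 2.96 dz -0.19 rx -0.000 ry 0.000 rz 0.115
dx -1.41 dy 3.14 dz -0.19 rx -0.000 ry 0.000 rz 0.115
dx -1.04 dy 3.28 dz -0.19 rx -0.000 ry 0.000 rz 0.115
dx -0.66 dy 3.38 dz -0.19 rx -0.000 ry 0.000 rz 0.115
dx -0.27 dy 3.43 dz -0.19 rx -0.000 ry 0.000 rz 0.115
dx 0.13 dy 3.44 dz -0.19 rx -0.000 ry 0.000 rz 0.115
```

Emit:
servo_tool --motion '[{"dx": -2.4,"dy": -2.5,"dz": -0.3,"rz": 0.115},{"dx": -2.7,"dy": -2.2,"dz": -0.3,"rz": 0.115},{"dx": -2.9,"dy": -1.9,"dz": -0.3,"rz": 0.115},{"dx": -3.1,"dy": -1.5,"dz": -0.3,"rz": 0.115},{"dx": -3.2,"dy": -1.2,"dz": -0.3,"rz": 0.115},{"dx": -3.4,"dy": -0.8,"dz": -0.3,"rz": 0.115},{"dx": -3.4,"dy": -0.4,"dz": -0.3,"rz": 0.115},{"dx": -3.4,"dy": 0,"dz": -0.3,"rz": 0.115}]' --jaw 0.75 --squeeze 40

```text
invalid input
```

```bash
python3 go.py a 290
```

```text
goal [ 513.5 -112.6  290. ]
t 0.3 grasp now [123.1 535.9 249.3] gap [ 390.4 -648.6   40.7] rot [-0.000e+00  1.000e-03  2.526e+00] F [-0.1 -0.  -0. ] w 85.3 q [ 1.24  0.09  1.37 -0.    1.68 -0.1 ]
dx -2.39 dy -2.48 dz -0.18 rx -0.000 ry 0.000 rz 0.115
dx -2.66 dy -2.19 dz -0.18 rx -0.000 ry 0.000 rz 0.115
dx -2.89 dy -1.87 dz -0.18 rx -0.000 ry 0.000 rz 0.115
dx -3.09 dy -1.52 dz -0.18 rx -0.000 ry 0.000 rz 0.115
dx -3.24 dy -1.16 dz -0.18 rx -0.000 ry 0.000 rz 0.115
dx -3.35 dy -0.78 dz -0.18 rx -0.000 ry 0.000 rz 0.115
dx -3.42 dy -0.39 dz -0.18 rx -0.000 ry 0.000 rz 0.115
dx -3.44 dy 0.00 dz -0.18 rx -0.000 ry 0.000 rz 0.115
dx -3.42 dy 0.40 dz -0.18 rx -0.000 ry 0.000 rz 0.115
dx -3.35 dy 0.79 dz -0.18 rx -0.000 ry 0.000 rz 0.115
dx -3.24 dy 1.16 dz -0.18 rx -0.000 ry 0.000 rz 0.115
dx -3.08 dy 1.53 dz -0.18 rx -0.000 ry 0.000 rz 0.115
dx -2.89 dy 1.87 dz -0.18 rx -0.000 ry 0.000 rz 0.115
dx -2.65 dy 2.19 dz -0.18 rx -0.000 ry 0.000 rz 0.115
dx -2.39 dy 2.48 dz -0.19 rx -0.000 ry 0.000 rz 0.115
dx -2.09 dy 2.74 dz -0.19 rx -0.000 ry 0.000 rz 0.115
dx -1.76 dy 2.96 dz -0.19 rx -0.000 ry 0.000 rz 0.115
dx -1.41 dy 3.14 dz -0.19 rx -0.000 ry 0.000 rz 0.115
dx -1.04 dy 3.28 dz -0.19 rx -0.000 ry 0.000 rz 0.115
dx -0.66 dy 3.38 dz -0.19 rx -0.000 ry 0.000 rz 0.115
dx -0.27 dy 3.43 dz -0.19 rx -0.000 ry 0.000 rz 0.115
dx 0.13 dy 3.44 dz -0.19 rx -0.000 ry 0.000 rz 0.115
```

All six keys are probably required in each row, so I'll write them all out.

Emit:
servo_tool --motion '[{"dx": -2.4,"dy": -2.5,"dz": -0.3,"rx": 0,"ry": 0,"rz": 0.115},{"dx": -2.7,"dy": -2.2,"dz": -0.3,"rx": 0,"ry": 0,"rz": 0.115},{"dx": -2.9,"dy": -1.9,"dz": -0.3,"rx": 0,"ry": 0,"rz": 0.115},{"dx": -3.1,"dy": -1.5,"dz": -0.3,"rx": 0,"ry": 0,"rz": 0.115},{"dx": -3.2,"dy": -1.2,"dz": -0.3,"rx": 0,"ry": 0,"rz": 0.115},{"dx": -3.4,"dy": -0.8,"dz": -0.3,"rx": 0,"ry": 0,"rz": 0.115},{"dx": -3.4,"dy": -0.4,"dz": -0.3,"rx": 0,"ry": 0,"rz": 0.115},{"dx": -3.4,"dy": 0,"dz": -0.3,"rx": 0,"ry": 0,"rz": 0.115}]' --jaw 0.75 --squeeze 40

```text
time_s: 0.97
eef_pos: [262.9, 292.7, 425.3]
eef_rot: [-0.0, 0.554, 0.832, -0.002]
ft_force: [1.1, -0.2, 0.4]
grip_width: 63.8
```

```bash
python3 go.py a 290
```

```text
goal [ 513.5 -112.6  290. ]
t 0.97 grasp now [262.4 292.1 270.3] gap [ 250.6 -405.3   19.7] rot [-1.000e-03  5.000e-03  1.577e+00] F [ 1.1 -0.2  0.4] w 63.8 q [ 0.7  -0.27  1.66 -0.    1.76  0.3 ]
dx -3.36 dy 0.53 dz -0.13 rx -0.000 ry 0.000 rz 0.113
dx -3.28 dy 0.91 dz -0.14 rx -0.000 ry 0.000 rz 0.113
dx -3.16 dy 1.27 dz -0.14 rx -0.000 ry 0.000 rz 0.113
dx -2.99 dy 1.62 dz -0.14 rx -0.000 ry 0.000 rz 0.113
dx -2.79 dy 1.95 dz -0.14 rx -0.000 ry 0.000 rz 0.113
dx -2.56 dy 2.25 dz -0.14 rx -0.000 ry 0.000 rz 0.113
dx -2.29 dy 2.52 dz -0.14 rx -0.000 ry 0.000 rz 0.113
dx -1.99 dy 2.76 dz -0.14 rx -0.000 ry 0.000 rz 0.113
dx -1.67 dy 2.97 dz -0.14 rx -0.000 ry 0.000 rz 0.113
dx -1.32 dy 3.14 dz -0.14 rx -0.000 ry 0.000 rz 0.113
dx -0.96 dy 3.26 dz -0.14 rx -0.000 ry 0.000 rz 0.113
dx -0.59 dy 3.35 dz -0.14 rx -0.000 ry 0.000 rz 0.113
dx -0.21 dy 3.40 dz -0.14 rx -0.000 ry 0.000 rz 0.113
dx 0.18 dy 3.40 dz -0.14 rx -0.000 ry 0.000 rz 0.113
```

Emit:
servo_tool --motion '[{"dx": -3.4,"dy": 0.5,"dz": -0.2,"rx": 0,"ry": 0,"rz": 0.12},{"dx": -3.4,"dy": 0.9,"dz": -0.2,"rx": 0,"ry": 0,"rz": 0.12},{"dx": -3.2,"dy": 1.3,"dz": -0.2,"rx": 0,"ry": 0,"rz": 0.12},{"dx": -3.1,"dy": 1.6,"dz": -0.2,"rx": 0,"ry": 0,"rz": 0.12},{"dx": -2.9,"dy": 2.0,"dz": -0.2,"rx": 0,"ry": 0,"rz": 0.12},{"dx": -2.7,"dy": 2.3,"dz": -0.2,"rx": 0,"ry": 0,"rz": 0.12},{"dx": -2.4,"dy": 2.6,"dz": -0.2,"rx": 0,"ry": 0,"rz": 0.12},{"dx": -2.1,"dy": 2.9,"dz": -0.2,"rx": 0,"ry": 0,"rz": 0.12}]'

```text
time_s: 1.63
eef_pos: [399.1, 32.9, 444.9]
eef_rot: [0.002, 0.886, 0.464, 0.002]
ft_force: [1.0, 0.7, 1.6]
grip_width: 63.7
```

```bash
python3 go.py a 270
```

```text
goal [ 513.5 -112.6  270. ]
t 1.63 grasp now [400.   32.8 289.9] gap [ 114.4 -145.5  -19.9] rot [ 0.004 -0.004  0.576] F [1.  0.7 1.6] w 63.7 q [-0.06 -0.26  1.61 -0.    1.78  0.55]
dx -1.09 dy 3.53 dz 0.41 rx 0.001 ry -0.001 rz 0.115
dx -0.68 dy 3.64 dz 0.41 rx 0.001 ry -0.001 rz 0.115
dx -0.26 dy 3.69 dz 0.41 rx 0.001 ry -0.001 rz 0.115
dx 0.17 dy 3.70 dz 0.41 rx 0.001 ry -0.001 rz 0.115
dx 0.59 dy 3.65 dz 0.40 rx 0.001 ry -0.001 rz 0.115
```

Emit:
servo_tool --motion '[{"dx": -1.1,"dy": 3.5,"dz": 0.4,"rx": 0,"ry": 0,"rz": 0.115},{"dx": -0.7,"dy": 3.6,"dz": 0.4,"rx": 0,"ry": 0,"rz": 0.115},{"dx": -0.3,"dy": 3.7,"dz": 0.4,"rx": 0,"ry": 0,"rz": 0.115},{"dx": 0.2,"dy": 3.7,"dz": 0.4,"rx": 0,"ry": 0,"rz": 0.115},{"dx": 0.6,"dy": 3.6,"dz": 0.4,"rx": 0,"ry": 0,"rz": 0.115},{"dx": 0,"dy": 0,"dz": 0,"rx": 0,"ry": 0,"rz": 0}]'

```text
time_s: 2.13
eef_pos: [515.2, -128.2, 425.7]
eef_rot: [0.002, 0.985, 0.173, 0.005]
ft_force: [-1.7, -0.0, -0.1]
grip_width: 64.1
```

```bash
python3 go.py a 230 4
```

```text
goal [ 513.5 -112.6  230. ]
t 2.13 grasp now [ 516.9 -128.6  270.7] gap [ -1.7  15.6 -40.7] rot [ 0.007 -0.009 -0.042] F [-1.7 -0.  -0.1] w 64.1 q [-0.35  0.04  1.38  0.    1.71  0.87]
dx 0.08 dy -0.39 dz 1.02 rx 0.002 ry -0.002 rz -0.010
dx 0.09 dy -0.38 dz 1.02 rx 0.002 ry -0.002 rz -0.010
dx 0.10 dy -0.38 dz 1.02 rx 0.002 ry -0.002 rz -0.010
dx 0.10 dy -0.38 dz 1.02 rx 0.002 ry -0.002 rz -0.010
```

Emit:
servo_tool --motion '[{"dx": 0.1,"dy": -0.5,"dz": 1.0,"rx": 0.003,"ry": -0.003,"rz": -0.014},{"dx": 0.1,"dy": -0.5,"dz": 1.0,"rx": 0.002,"ry": -0.003,"rz": -0.014},{"dx": 0.1,"dy": -0.3,"dz": 1.0,"rx": 0.002,"ry": -0.002,"rz": -0.01},{"dx": 0.1,"dy": -0.2,"dz": 0.8,"rx": 0,"ry": 0,"rz": 0},{"dx": 0,"dy": 0,"dz": 0,"rx": 0,"ry": 0,"rz": 0}]'

```text
time_s: 2.55
eef_pos: [512.7, -110.4, 382.3]
eef_rot: [-0.002, 0.981, 0.195, -0.002]
ft_force: [-0.2, 0.4, 0.0]
grip_width: 64.0
```

```bash
python3 go.py a 157 6; python3 - <<'E'
from h import *
c=camera("side");a=c["color"][60:230,280:450];d=camera("top")["color"][190:310,340:510]
cv2.imwrite("pics/a1.png",np.hstack([cv2.resize(a,(400,400)),cv2.resize(d,(400,282)).copy() if 0 else cv2.resize(d,(400,400))]))
E
```

```text
goal [ 513.5 -112.6  157. ]
t 2.55 grasp now [ 512.1 -109.8  227.3] gap [  0.8  -2.2 -70.3] rot [-0.005  0.002  0.003] F [-0.2  0.4  0. ] w 64.0 q [-0.32  0.04  1.47  0.    1.64  0.86]
dx 0.00 dy 0.05 dz 1.17 rx -0.001 ry 0.000 rz 0.000
dx 0.00 dy 0.04 dz 1.17 rx -0.001 ry 0.000 rz 0.000
dx -0.00 dy 0.04 dz 1.17 rx -0.001 ry 0.000 rz 0.000
dx -0.00 dy 0.04 dz 1.17 rx -0.001 ry 0.000 rz 0.000
dx -0.00 dy 0.04 dz 1.17 rx -0.001 ry 0.000 rz 0.000
dx -0.00 dy 0.04 dz 1.17 rx -0.001 ry 0.000 rz 0.000
```

View pics/a1.png

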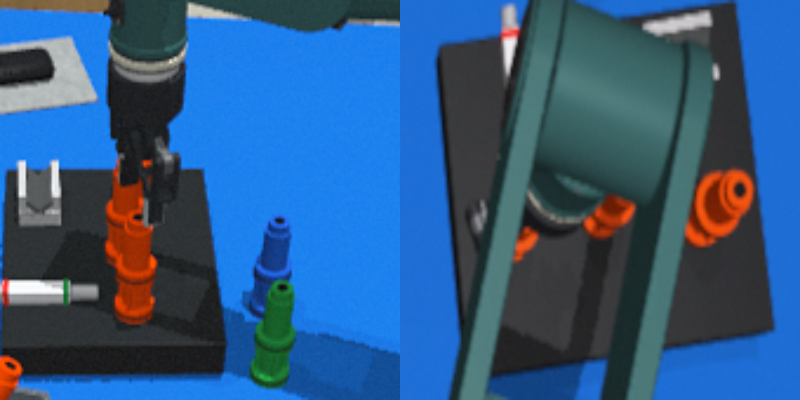

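In the crop's left half the fingers straddle spool a's boss at about (138,215). I'll descend and close.

Emit:
servo_tool --motion '[{"dx": 0,"dy": 0.1,"dz": 1.2,"rx": -0.002,"ry": 0.001,"rz": 0},{"dx": 0,"dy": 0.1,"dz": 1.2,"rx": -0.002,"ry": 0,"rz": 0},{"dx": 0,"dy": 0.05,"dz": 1.2,"rx": 0,"ry": 0,"rz": 0},{"dx": 0,"dy": 0,"dz": 1.2,"rx": 0,"ry": 0,"rz": 0},{"dx": 0,"dy": 0,"dz": 1.2,"rx": 0,"ry": 0,"rz": 0},{"dx": 0,"dy": 0,"dz": 0.6,"rx": 0,"ry": 0,"rz": 0},{"dx": 0,"dy": 0,"dz": 0,"rx": 0,"ry": 0,"rz": 0}]'

```text
time_s: 3.23
eef_pos: [514.2, -110.6, 322.0]
eef_rot: [0.004, 0.98, 0.197, 0.007]
ft_force: [-0.3, -0.5, -0.5]
grip_width: 64.3
```

```bash
python3 go.py a 157 1
```

```text
goal [ 513.5 -112.6  157. ]
t 3.23 grasp now [ 516.6 -111.5  167. ] gap [ -0.7  -2.  -10. ] rot [ 0.011 -0.012  0.008] F [-0.3 -0.5 -0.5] w 64.3 q [-0.32  0.06  1.56 -0.    1.5   0.85]
dx -0.16 dy 0.14 dz 1.00 rx 0.011 ry -0.012 rz 0.008
```

Emit:
servo_tool --motion '[{"dx": -0.1,"dy": 0.1,"dz": 0.6,"rx": 0.006,"ry": -0.006,"rz": 0},{"dx": -0.1,"dy": 0,"dz": 0.4,"rx": 0,"ry": 0,"rz": 0},{"dx": 0,"dy": 0,"dz": 0,"rx": 0,"ry": 0,"rz": 0}]'

```text
time_s: 3.48
eef_pos: [513.0, -112.3, 312.7]
eef_rot: [0.003, 0.98, 0.198, 0.004]
ft_force: [0.8, -0.2, -0.1]
grip_width: 64.4
```

```bash
python3 go.py a 157 1; python3 -c "
from h import *
for i in range(4):
  s=get_state();print(s['eef_pos'].round(1),s['eef_rot'].round(4)); camera('top')"
```

```text
goal [ 513.5 -112.6  157. ]
t 3.48 grasp now [ 514.5 -112.9  157.8] gap [ 0.5 -0.3 -0.7] rot [ 0.007 -0.007  0.009] F [ 0.8 -0.2 -0.1] w 64.4 q [-0.32  0.07  1.58 -0.    1.49  0.85]
dx 0.03 dy 0.04 dz 0.08 rx 0.007 ry -0.007 rz 0.009
[ 513.  -112.3  312.7] [0.0026 0.9803 0.1977 0.0042]
[ 513.2 -112.3  313.1] [0.0026 0.9803 0.1977 0.0044]
[ 513.2 -112.4  313.5] [0.0028 0.9803 0.1977 0.0047]
[ 513.3 -112.4  313.6] [0.0029 0.9803 0.1977 0.0049]
```

Emit:
servo_tool --motion '[{"dx": 0.05,"dy": 0,"dz": 0,"rx": 0.007,"ry": -0.008,"rz": 0.005},{"dx": 0,"dy": 0,"dz": 0,"rx": 0,"ry": 0,"rz": 0},{"dx": 0,"dy": 0,"dz": 0,"rx": 0,"ry": 0,"rz": 0},{"dx": 0,"dy": 0,"dz": 0,"rx": 0,"ry": 0,"rz": 0},{"dx": 0,"dy": 0,"dz": 0,"rx": 0,"ry": 0,"rz": 0}]' --jaw 0 --squeeze 45

```text
time_s: 4.1
eef_pos: [514.2, -112.3, 315.1]
eef_rot: [0.001, 0.981, 0.195, 0.001]
ft_force: [0.4, -0.1, -1.4]
grip_width: 28.8
```

```bash
python3 go.py a 157 1
```

```text
goal [ 513.5 -112.6  157. ]
t 4.1 grasp now [ 514.5 -112.5  160.1] gap [-0.7 -0.3 -3.1] rot [ 0.002 -0.001  0.003] F [ 0.4 -0.1 -1.4] w 28.8 q [-0.32  0.07  1.57 -0.    1.5   0.86]
dx -0.08 dy -0.00 dz 0.31 rx 0.002 ry -0.001 rz 0.003
```

Emit:
servo_tool --motion '[{"dx": 0,"dy": 0,"dz": -0.6,"rx": 0,"ry": 0,"rz": 0},{"dx": 0,"dy": 0,"dz": -1.5,"rx": 0,"ry": 0,"rz": 0},{"dx": 0,"dy": 0,"dz": -2.2,"rx": 0,"ry": 0,"rz": 0},{"dx": 0,"dy": 0,"dz": -2.5,"rx": 0,"ry": 0,"rz": 0},{"dx": 0,"dy": 0,"dz": -2.5,"rx": 0,"ry": 0,"rz": 0},{"dx": 0,"dy": 0,"dz": -2.2,"rx": 0,"ry": 0,"rz": 0},{"dx": 0,"dy": 0,"dz": -1.2,"rx": 0,"ry": 0,"rz": 0}]'

```text
time_s: 4.68
eef_pos: [513.2, -111.8, 441.9]
eef_rot: [-0.003, 0.981, 0.195, -0.006]
ft_force: [0.2, 0.5, -0.8]
grip_width: 29.0
```

```bash
python3 go.py NR 250 8
```

```text
goal [527.6  84.8 275.3]
t 4.68 grasp now [ 511.2 -111.2  287. ] gap [-57.3 167.3 -32.4] rot [-0.009  0.534  0.001] F [ 0.2  0.5 -0.8] w 29.0 q [-0.32  0.03  1.36 -0.    1.77  0.86]
dx 0.14 dy -2.20 dz 0.42 rx -0.001 ry 0.067 rz 0.000
dx 0.11 dy -2.20 dz 0.43 rx -0.001 ry 0.067 rz 0.000
dx 0.08 dy -2.20 dz 0.43 rx -0.001 ry 0.067 rz 0.000
dx 0.06 dy -2.20 dz 0.43 rx -0.001 ry 0.067 rz 0.000
dx 0.03 dy -2.20 dz 0.44 rx -0.001 ry 0.067 rz 0.000
dx -0.00 dy -2.20 dz 0.43 rx -0.001 ry 0.067 rz 0.000
dx -0.03 dy -2.21 dz 0.43 rx -0.001 ry 0.067 rz 0.000
dx -0.06 dy -2.21 dz 0.42 rx -0.001 ry 0.067 rz 0.000
```

Emit:
servo_tool --motion '[{"dx": 0.1,"dy": -2.2,"dz": 0.3,"rx": -0.001,"ry": 0.067,"rz": 0},{"dx": 0.1,"dy": -2.3,"dz": 0.4,"rx": -0.001,"ry": 0.07,"rz": 0},{"dx": 0.1,"dy": -2.3,"dz": 0.4,"rx": -0.001,"ry": 0.07,"rz": 0},{"dx": 0,"dy": -2.3,"dz": 0.4,"rx": -0.001,"ry": 0.07,"rz": 0},{"dx": 0,"dy": -2.3,"dz": 0.4,"rx": -0.001,"ry": 0.07,"rz": 0},{"dx": 0,"dy": -2.3,"dz": 0.4,"rx": -0.001,"ry": 0.07,"rz": 0},{"dx": 0,"dy": -1.6,"dz": 0.3,"rx": 0,"ry": 0.06,"rz": 0},{"dx": 0,"dy": -0.7,"dz": 0.2,"rx": 0,"ry": 0.03,"rz": 0}]'

```text
time_s: 5.35
eef_pos: [459.1, 43.5, 422.9]
eef_rot: [-0.048, 0.947, 0.186, 0.257]
ft_force: [-1.0, 0.1, -1.8]
grip_width: 29.1
```

```bash
python3 go.py NR 240,-2 2
```

```text
goal [530.6  86.1 265.6]
t 5.35 grasp now [531.7  72.4 289. ] gap [ -0.2  13.1 -23. ] rot [ 0.005 -0.005 -0.   ] F [-1.   0.1 -1.8] w 29.1 q [-0.11 -0.28  1.71  0.25  1.24  1.05]
dx -0.37 dy -0.62 dz 1.11 rx 0.003 ry -0.002 rz -0.000
dx -0.37 dy -0.61 dz 1.11 rx 0.003 ry -0.002 rz -0.000
```

Emit:
servo_tool --motion '[{"dx": -0.3,"dy": -0.6,"dz": 0.8,"rx": 0.003,"ry": -0.002,"rz": 0},{"dx": -0.3,"dy": -0.6,"dz": 1.0,"rx": 0.002,"ry": -0.002,"rz": 0},{"dx": -0.1,"dy": -0.1,"dz": 0.4,"rx": 0,"ry": 0,"rz": 0},{"dx": 0,"dy": 0,"dz": 0,"rx": 0,"ry": 0,"rz": 0}]'

```text
time_s: 5.68
eef_pos: [456.9, 59.7, 398.2]
eef_rot: [-0.05, 0.948, 0.188, 0.253]
ft_force: [0.2, -0.3, -1.3]
grip_width: 29.3
```

```bash
python3 go.py NR 190,-2 4; python3 - <<'E'
from h import *
c=camera("side");a=c["color"][190:350,220:380];d=camera("top")["color"][150:280,180:340]
cv2.imwrite("pics/a2.png",np.hstack([cv2.resize(a,(400,400)),cv2.resize(d,(400,325))[:400] if 0 else cv2.copyMakeBorder(cv2.resize(d,(400,325)),0,75,0,0,0)]))
E
```

```text
goal [553.7  95.6 222.3]
t 5.68 grasp now [528.2  89.1 263.8] gap [ 25.1   6.5 -41.6] rot [-0.001  0.003  0.002] F [ 0.2 -0.3 -1.3] w 29.3 q [-0.07 -0.28  1.76  0.24  1.2   1.08]
dx 0.04 dy 0.09 dz 1.22 rx -0.000 ry 0.001 rz 0.001
dx 0.04 dy 0.09 dz 1.22 rx -0.000 ry 0.001 rz 0.001
dx 0.04 dy 0.09 dz 1.22 rx -0.000 ry 0.001 rz 0.001
dx 0.04 dy 0.09 dz 1.22 rx -0.000 ry 0.001 rz 0.001
```

View pics/a2.png

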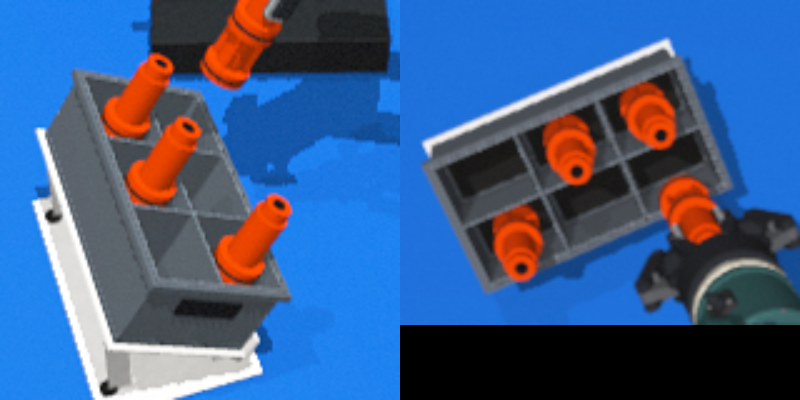

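The carried spool is parallel to the stored ones. In the top crop its foot is at about (685,195), heading along the slope into the near-right cell at (655,165). I'll lower it.

Emit:
servo_tool --motion '[{"dx": 0.1,"dy": 0.1,"dz": 1.2,"rx": 0,"ry": 0.001,"rz": 0.001},{"dx": 0.05,"dy": 0.1,"dz": 1.3,"rx": 0,"ry": 0.001,"rz": 0.001},{"dx": 0,"dy": 0.1,"dz": 1.3,"rx": 0,"ry": 0,"rz": 0},{"dx": 0,"dy": 0.1,"dz": 1.0,"rx": 0,"ry": 0,"rz": 0},{"dx": 0,"dy": 0,"dz": 0,"rx": 0,"ry": 0,"rz": 0}]'

```text
time_s: 6.2
eef_pos: [485.8, 62.9, 359.6]
eef_rot: [-0.049, 0.947, 0.185, 0.256]
ft_force: [0.1, -0.2, -1.8]
grip_width: 28.9
```

```bash
python3 go.py NR 110,-2 7
```

```text
goal [590.7 110.8 153.1]
t 6.2 grasp now [558.2  91.9 225.7] gap [ 33.2  18.4 -72.3] rot [ 0.004 -0.004 -0.002] F [ 0.1 -0.2 -1.8] w 28.9 q [-0.05 -0.19  1.77  0.24  1.09  1.07]
dx -0.05 dy -0.07 dz 1.16 rx 0.001 ry -0.001 rz -0.000
dx -0.05 dy -0.07 dz 1.16 rx 0.001 ry -0.001 rz -0.000
dx -0.05 dy -0.07 dz 1.16 rx 0.001 ry -0.001 rz -0.000
dx -0.05 dy -0.07 dz 1.16 rx 0.001 ry -0.001 rz -0.000
dx -0.05 dy -0.07 dz 1.16 rx 0.001 ry -0.001 rz -0.000
dx -0.05 dy -0.06 dz 1.16 rx 0.001 ry -0.001 rz -0.000
dx -0.05 dy -0.06 dz 1.16 rx 0.001 ry -0.001 rz -0.000
```

Emit:
servo_tool --motion '[{"dx": -0.2,"dy": -0.2,"dz": 0.5,"rx": 0.003,"ry": -0.003,"rz": 0},{"dx": -0.15,"dy": -0.2,"dz": 1.0,"rx": 0.001,"ry": -0.001,"rz": 0},{"dx": 0,"dy": -0.1,"dz": 1.2,"rx": 0,"ry": 0,"rz": 0},{"dx": 0,"dy": 0,"dz": 1.2,"rx": 0,"ry": 0,"rz": 0},{"dx": 0,"dy": 0,"dz": 1.2,"rx": 0,"ry": 0,"rz": 0},{"dx": 0,"dy": 0,"dz": 0.5,"rx": 0,"ry": 0,"rz": 0}]'

```text
time_s: 6.7
eef_pos: [509.0, 77.1, 309.4]
eef_rot: [-0.049, 0.947, 0.185, 0.256]
ft_force: [-0.4, 0.6, -1.4]
grip_width: 29.1
```

```bash
python3 go.py NR 105,-2 5
```

```text
goal [593.  111.7 148.7]
t 6.7 grasp now [581.5 106.3 175.6] gap [ 12.3   5.2 -26.5] rot [ 0.003 -0.005 -0.003] F [-0.4  0.6 -1.4] w 29.1 q [-0.02 -0.11  1.79  0.24  0.97  1.08]
dx -0.04 dy -0.00 dz 0.59 rx 0.001 ry -0.001 rz -0.001
dx -0.04 dy -0.00 dz 0.59 rx 0.001 ry -0.001 rz -0.001
dx -0.04 dy -0.00 dz 0.59 rx 0.001 ry -0.001 rz -0.001
dx -0.03 dy -0.00 dz 0.59 rx 0.001 ry -0.001 rz -0.001
dx -0.03 dy -0.00 dz 0.59 rx 0.001 ry -0.001 rz -0.001
```

Emit:
servo_tool --motion '[{"dx": -0.1,"dy": 0,"dz": 0.6,"rx": 0.001,"ry": -0.003,"rz": -0.002},{"dx": -0.05,"dy": 0,"dz": 0.6,"rx": 0.001,"ry": -0.001,"rz": 0},{"dx": 0,"dy": 0,"dz": 0.6,"rx": 0,"ry": 0,"rz": 0},{"dx": 0,"dy": 0,"dz": 0.6,"rx": 0,"ry": 0,"rz": 0},{"dx": 0,"dy": 0,"dz": 0.4,"rx": 0,"ry": 0,"rz": 0},{"dx": 0,"dy": 0,"dz": 0,"rx": 0,"ry": 0,"rz": 0}]'

```text
time_s: 7.2
eef_pos: [521.9, 82.7, 281.8]
eef_rot: [-0.05, 0.948, 0.187, 0.254]
ft_force: [-0.8, 0.7, -0.9]
grip_width: 29.1
```

```bash
python3 go.py NR 100,-2 2
```

```text
goal [595.3 112.7 144.4]
t 7.2 grasp now [593.6 112.  147.6] gap [ 1.8  0.6 -3.2] rot [ 0. -0. -0.] F [-0.8  0.7 -0.9] w 29.1 q [-0.01 -0.05  1.8   0.24  0.92  1.07]
dx -0.00 dy 0.01 dz 0.18 rx 0.000 ry -0.000 rz -0.000
dx -0.00 dy 0.01 dz 0.18 rx 0.000 ry -0.000 rz -0.000
```

Emit:
servo_tool --motion '[{"dx": 0,"dy": 0,"dz": 0.25,"rx": 0,"ry": 0,"rz": 0},{"dx": 0,"dy": 0,"dz": 0.25,"rx": 0,"ry": 0,"rz": 0},{"dx": 0,"dy": 0,"dz": 0.2,"rx": 0,"ry": 0,"rz": 0}]'

```text
time_s: 7.45
eef_pos: [525.0, 83.7, 279.2]
eef_rot: [-0.049, 0.947, 0.187, 0.254]
ft_force: [-19.3, -5.8, 19.5]
grip_width: 29.2
```

```bash
python3 go.py NR 100,-2 1
```

```text
goal [595.3 112.7 144.4]
t 7.45 grasp now [596.9 113.1 145. ] gap [-1.4 -0.5 -0.5] rot [ 0.001 -0.001  0.002] F [-19.3  -5.8  19.5] w 29.2 q [-0.   -0.04  1.8   0.24  0.91  1.07]
dx -0.15 dy -0.01 dz -0.03 rx 0.001 ry -0.001 rz 0.002
```

The spool is seated: about 27 N along the cell axis, at the expected height. I'll relax the push and let go.

Emit:
servo_tool --motion '[{"dx": 0,"dy": 0,"dz": 0,"rx": 0,"ry": 0,"rz": 0},{"dx": 0,"dy": 0,"dz": 0,"rx": 0,"ry": 0,"rz": 0}]'

```text
time_s: 7.62
eef_pos: [525.1, 83.6, 281.2]
eef_rot: [-0.049, 0.947, 0.188, 0.256]
ft_force: [-0.7, 0.5, -1.1]
grip_width: 29.3
```

Emit:
servo_tool --motion '[{"dx": 0,"dy": 0,"dz": 0,"rx": 0,"ry": 0,"rz": 0},{"dx": 0,"dy": 0,"dz": 0,"rx": 0,"ry": 0,"rz": 0},{"dx": 0,"dy": 0,"dz": 0,"rx": 0,"ry": 0,"rz": 0}]' --jaw 0.6

```text
time_s: 7.87
eef_pos: [525.7, 83.6, 282.3]
eef_rot: [-0.049, 0.947, 0.187, 0.258]
ft_force: [-0.0, 0.1, 0.4]
grip_width: 51.4
```

```bash
python3 go.py NR 250,-5 8
```

```text
goal [523.6  83.2 272.8]
t 7.87 grasp now [598.5 112.9 148.6] gap [-73.9 -29.8 124.7] rot [ 0.003 -0.007  0.002] F [-0.   0.1  0.4] w 51.4 q [-0.   -0.04  1.79  0.24  0.91  1.07]
dx -0.07 dy -0.00 dz -1.85 rx 0.000 ry -0.001 rz 0.000
dx -0.07 dy -0.00 dz -1.85 rx 0.000 ry -0.001 rz 0.000
dx -0.07 dy -0.00 dz -1.85 rx 0.000 ry -0.001 rz 0.000
dx -0.07 dy -0.00 dz -1.85 rx 0.000 ry -0.001 rz 0.000
dx -0.08 dy -0.00 dz -1.85 rx 0.000 ry -0.001 rz 0.000
dx -0.08 dy -0.00 dz -1.85 rx 0.000 ry -0.001 rz 0.000
dx -0.08 dy -0.00 dz -1.85 rx 0.000 ry -0.001 rz 0.000
dx -0.08 dy -0.01 dz -1.85 rx 0.000 ry -0.001 rz 0.000
```

Emit:
servo_tool --motion '[{"dx": 0,"dy": 0,"dz": -1.0,"rx": 0,"ry": -0.002,"rz": 0},{"dx": 0,"dy": 0,"dz": -1.9,"rx": 0,"ry": -0.001,"rz": 0},{"dx": 0,"dy": 0,"dz": -2.5,"rx": 0,"ry": 0,"rz": 0},{"dx": -0.1,"dy": 0,"dz": -2.5,"rx": 0,"ry": 0,"rz": 0},{"dx": -0.1,"dy": 0,"dz": -2.5,"rx": 0,"ry": 0,"rz": 0},{"dx": -0.1,"dy": 0,"dz": -2.5,"rx": 0,"ry": 0,"rz": 0},{"dx": -0.1,"dy": 0,"dz": -2.0,"rx": 0,"ry": 0,"rz": 0}]' --jaw 0.75

```text
time_s: 8.45
eef_pos: [449.2, 53.5, 410.6]
eef_rot: [-0.05, 0.949, 0.188, 0.25]
ft_force: [0.1, 0.4, -0.8]
grip_width: 64.1
```

```bash
python3 m.py|grep -v -e farL -e near; python3 go.py b 240 8
```

```text
[[333.5, 128.5], [284.0, 214.9], [294.8, 240.4], [331.2, 271.4]] [[283.9, 203.7], [250.3, 218.2], [295.7, 230.1], [436.8, 243.6], [484.0, 246.5], [228.1, 256.9]]
[283.9 203.7] [625.3 125.  202.3] 0.5
[250.3 218.2] [594.9 198.9 202.3] 0.2
[295.7 230.1] [600.7  99.9 170. ] 28.1
[436.8 243.6] [ 529.1 -207.3  194.9] 0.2
[228.1 256.9] [515.  252.4 171.5] 0.3
farR [706.4 105.1 166.2] 0.2
yaw,tilt [22.08267338 30.00478537] rim [603.24443165 201.24477548 132.91486933] res [[-1.0, -6.4, -2.9], [-6.0, 4.0, -1.3], [2.2, 4.8, 1.8], [4.7, -2.4, 2.5]]
stored in box frame [[27.6, -79.0, 64.2], [27.2, 1.0, 64.4]]
goal [ 529.1 -207.3  240. ]
t 8.55 grasp now [521.3  82.4 279.3] gap [  79.5 -260.7  -18.6] rot [ 0.002 -0.522  0.002] F [ 0.2 -0.9  0.2] w 64.0 q [-0.08 -0.3   1.74  0.24  1.23  1.07]
dx -0.40 dy 3.39 dz 0.05 rx 0.000 ry -0.065 rz 0.000
dx -0.39 dy 3.39 dz 0.07 rx 0.000 ry -0.065 rz 0.000
dx -0.39 dy 3.39 dz 0.10 rx 0.000 ry -0.065 rz 0.000
dx -0.38 dy 3.39 dz 0.12 rx 0.000 ry -0.065 rz 0.000
dx -0.37 dy 3.39 dz 0.15 rx 0.000 ry -0.065 rz 0.000
dx -0.36 dy 3.39 dz 0.17 rx 0.000 ry -0.065 rz 0.000
dx -0.35 dy 3.39 dz 0.19 rx 0.000 ry -0.065 rz 0.000
dx -0.33 dy 3.39 dz 0.21 rx 0.000 ry -0.065 rz 0.000
```

Emit:
servo_tool --motion '[{"dx": -0.4,"dy": 3.4,"dz": 0,"rx": 0,"ry": -0.065,"rz": 0},{"dx": -0.4,"dy": 3.7,"dz": 0,"rx": 0,"ry": -0.07,"rz": 0},{"dx": -0.4,"dy": 3.7,"dz": 0,"rx": 0,"ry": -0.07,"rz": 0},{"dx": -0.4,"dy": 3.7,"dz": 0.1,"rx": 0,"ry": -0.07,"rz": 0},{"dx": -0.4,"dy": 3.7,"dz": 0.1,"rx": 0,"ry": -0.07,"rz": 0},{"dx": -0.4,"dy": 3.5,"dz": 0.1,"rx": 0,"ry": -0.07,"rz": 0},{"dx": -0.3,"dy": 2.2,"dz": 0.1,"rx": 0,"ry": -0.06,"rz": 0},{"dx": -0.1,"dy": 0.8,"dz": 0.1,"rx": 0,"ry": -0.02,"rz": 0}]'

```text
time_s: 9.22
eef_pos: [522.4, -192.0, 395.5]
eef_rot: [-0.002, 0.98, 0.198, 0.003]
ft_force: [0.2, -1.0, -0.1]
grip_width: 64.0
```

```bash
python3 go.py b 220 4; python3 -c "
from h import *
c=camera('top');p=onz(c,295.7,230.1,171.3);print(p)
B=R.from_euler('ZY',[np.radians(22.31),-np.pi/6]);print(B.inv().apply(p-[603,202.2,139.3]),'want -38 -80 59')"
```

```text
goal [ 529.1 -207.3  220. ]
t 9.22 grasp now [ 523.1 -191.1  240.5] gap [  6.7 -15.3 -20.5] rot [-0.003 -0.006  0.009] F [ 0.2 -1.  -0.1] w 64.0 q [-0.46  0.1   1.37  0.01  1.66  0.72]
dx 0.00 dy 0.42 dz 0.51 rx -0.001 ry -0.002 rz 0.002
dx 0.00 dy 0.42 dz 0.51 rx -0.001 ry -0.002 rz 0.002
dx 0.01 dy 0.42 dz 0.51 rx -0.001 ry -0.002 rz 0.002
dx 0.01 dy 0.42 dz 0.51 rx -0.001 ry -0.002 rz 0.002
[571.85806013 101.35358778 171.3       ]
[-42.10496889 -81.47537091  61.25973235] want -38 -80 59
```

Emit:
servo_tool --motion '[{"dx": 0,"dy": 0.5,"dz": 0.3,"rx": -0.002,"ry": -0.003,"rz": 0.004},{"dx": 0,"dy": 0.6,"dz": 0.4,"rx": -0.001,"ry": -0.003,"rz": 0.004},{"dx": 0,"dy": 0.5,"dz": 0.5,"rx": 0,"ry": 0,"rz": 0},{"dx": 0,"dy": 0.1,"dz": 0.6,"rx": 0,"ry": 0,"rz": 0},{"dx": 0,"dy": 0,"dz": 0,"rx": 0,"ry": 0,"rz": 0}]'

```text
time_s: 9.68
eef_pos: [529.4, -205.1, 372.7]
eef_rot: [-0.003, 0.981, 0.195, 0.0]
ft_force: [-0.4, 0.1, 0.1]
grip_width: 64.0
```

```bash
python3 go.py b 157 6
```

```text
goal [ 529.1 -207.3  157. ]
t 9.68 grasp now [ 529.4 -204.3  217.7] gap [ -0.3  -2.2 -60.7] rot [-0.005 -0.002  0.004] F [-0.4  0.1  0.1] w 64.0 q [-0.47  0.14  1.38  0.    1.63  0.71]
dx -0.02 dy 0.04 dz 1.01 rx -0.001 ry -0.000 rz 0.001
dx -0.02 dy 0.04 dz 1.01 rx -0.001 ry -0.000 rz 0.001
dx -0.02 dy 0.04 dz 1.01 rx -0.001 ry -0.000 rz 0.001
dx -0.02 dy 0.03 dz 1.01 rx -0.001 ry -0.000 rz 0.001
dx -0.02 dy 0.03 dz 1.01 rx -0.001 ry -0.000 rz 0.001
dx -0.02 dy 0.03 dz 1.01 rx -0.001 ry -0.000 rz 0.001
```

Emit:
servo_tool --motion '[{"dx": 0,"dy": 0.1,"dz": 1.0,"rx": -0.002,"ry": -0.001,"rz": 0.002},{"dx": -0.05,"dy": 0.1,"dz": 1.2,"rx": -0.001,"ry": 0,"rz": 0},{"dx": 0,"dy": 0.05,"dz": 1.2,"rx": 0,"ry": 0,"rz": 0},{"dx": -0.05,"dy": 0,"dz": 1.2,"rx": 0,"ry": 0,"rz": 0},{"dx": 0,"dy": 0,"dz": 1.2,"rx": 0,"ry": 0,"rz": 0},{"dx": -0.05,"dy": 0,"dz": 0.7,"rx": 0,"ry": 0,"rz": 0},{"dx": 0,"dy": 0,"dz": 0.2,"rx": 0,"ry": 0,"rz": 0}]'

```text
time_s: 10.27
eef_pos: [527.9, -203.5, 302.6]
eef_rot: [-0.0, 0.98, 0.197, 0.003]
ft_force: [-0.6, 0.2, -0.2]
grip_width: 63.9
```

```bash
python3 go.py b 157 2
```

```text
goal [ 529.1 -207.3  157. ]
t 10.27 grasp now [ 528.7 -203.3  147.6] gap [ 1.2 -3.8  9.4] rot [ 0.001 -0.006  0.006] F [-0.6  0.2 -0.2] w 63.9 q [-0.47  0.16  1.49  0.    1.48  0.71]
dx -0.02 dy 0.20 dz -0.47 rx 0.000 ry -0.003 rz 0.003
dx -0.02 dy 0.20 dz -0.47 rx 0.000 ry -0.003 rz 0.003
```

Emit:
servo_tool --motion '[{"dx": 0,"dy": 0.1,"dz": -0.5,"rx": 0,"ry": -0.003,"rz": 0.003},{"dx": 0,"dy": 0.2,"dz": -0.5,"rx": 0,"ry": -0.002,"rz": 0.002},{"dx": 0,"dy": 0.1,"dz": 0,"rx": 0,"ry": 0,"rz": 0},{"dx": 0,"dy": 0,"dz": 0,"rx": 0,"ry": 0,"rz": 0}]'

```text
time_s: 10.6
eef_pos: [529.5, -206.8, 314.5]
eef_rot: [0.001, 0.981, 0.194, 0.001]
ft_force: [0.7, -0.6, 0.2]
grip_width: 63.9
```

```bash
python3 go.py b 158 1
```

```text
goal [ 529.1 -207.3  158. ]
t 10.6 grasp now [ 529.7 -207.   159.5] gap [-0.4 -0.5 -1.5] rot [ 0.002 -0.001  0.002] F [ 0.7 -0.6  0.2] w 63.9 q [-0.47  0.16  1.47 -0.    1.51  0.71]
dx -0.05 dy 0.03 dz 0.15 rx 0.002 ry -0.001 rz 0.002
```

Emit:
servo_tool --motion '[{"dx": 0,"dy": 0,"dz": 0.1,"rx": 0,"ry": 0,"rz": 0},{"dx": 0,"dy": 0,"dz": 0,"rx": 0,"ry": 0,"rz": 0},{"dx": 0,"dy": 0,"dz": 0,"rx": 0,"ry": 0,"rz": 0},{"dx": 0,"dy": 0,"dz": 0,"rx": 0,"ry": 0,"rz": 0},{"dx": 0,"dy": 0,"dz": 0,"rx": 0,"ry": 0,"rz": 0}]' --jaw 0 --squeeze 45

```text
time_s: 11.02
eef_pos: [530.0, -207.3, 316.1]
eef_rot: [0.002, 0.981, 0.194, 0.003]
ft_force: [-0.6, -0.1, 0.6]
grip_width: 28.8
```

```bash
python3 go.py b 158 1
```

```text
goal [ 529.1 -207.3  158. ]
t 11.02 grasp now [ 531.  -207.9  161.1] gap [-0.9  0.  -3.1] rot [ 0.006 -0.004  0.001] F [-0.6 -0.1  0.6] w 28.8 q [-0.47  0.16  1.47 -0.    1.51  0.71]
dx -0.09 dy -0.04 dz 0.31 rx 0.006 ry -0.004 rz 0.001
```

Emit:
servo_tool --motion '[{"dx": 0,"dy": 0,"dz": -0.6,"rx": 0,"ry": 0,"rz": 0},{"dx": 0,"dy": 0,"dz": -1.5,"rx": 0,"ry": 0,"rz": 0},{"dx": 0,"dy": 0,"dz": -2.2,"rx": 0,"ry": 0,"rz": 0},{"dx": 0,"dy": 0,"dz": -2.7,"rx": 0,"ry": 0,"rz": 0},{"dx": 0,"dy": 0,"dz": -2.7,"rx": 0,"ry": 0,"rz": 0},{"dx": 0,"dy": 0,"dz": -2.7,"rx": 0,"ry": 0,"rz": 0},{"dx": 0,"dy": 0,"dz": -2.0,"rx": 0,"ry": 0,"rz": 0}]'

```text
time_s: 11.6
eef_pos: [528.7, -206.5, 456.9]
eef_rot: [-0.004, 0.981, 0.194, -0.006]
ft_force: [0.7, -0.6, -0.8]
grip_width: 28.8
```

```bash
python3 go.py NM 270 12
```

```text
goal [488.  155.  292.6]
t 11.6 grasp now [ 526.6 -205.6  301.9] gap [-112.4  332.2  -30. ] rot [-0.011  0.533 -0.001] F [ 0.7 -0.6 -0.8] w 28.8 q [-0.47  0.13  1.22 -0.    1.8   0.71]
dx 0.19 dy -2.91 dz 0.28 rx -0.001 ry 0.044 rz -0.000
dx 0.18 dy -2.91 dz 0.29 rx -0.001 ry 0.044 rz -0.000
dx 0.17 dy -2.91 dz 0.29 rx -0.001 ry 0.044 rz -0.000
dx 0.15 dy -2.91 dz 0.30 rx -0.001 ry 0.044 rz -0.000
dx 0.14 dy -2.91 dz 0.30 rx -0.001 ry 0.044 rz -0.000
dx 0.13 dy -2.91 dz 0.30 rx -0.001 ry 0.044 rz -0.000
dx 0.11 dy -2.91 dz 0.30 rx -0.001 ry 0.044 rz -0.000
dx 0.10 dy -2.92 dz 0.31 rx -0.001 ry 0.044 rz -0.000
dx 0.09 dy -2.92 dz 0.31 rx -0.001 ry 0.044 rz -0.000
dx 0.07 dy -2.92 dz 0.31 rx -0.001 ry 0.044 rz -0.000
dx 0.06 dy -2.92 dz 0.31 rx -0.001 ry 0.044 rz -0.000
dx 0.05 dy -2.92 dz 0.31 rx -0.001 ry 0.044 rz -0.000
```

Emit:
servo_tool --motion '[{"dx": 0.2,"dy": -2.9,"dz": 0.2,"rx": -0.002,"ry": 0.044,"rz": 0},{"dx": 0.2,"dy": -3.0,"dz": 0.2,"rx": -0.002,"ry": 0.046,"rz": 0},{"dx": 0.2,"dy": -3.0,"dz": 0.3,"rx": -0.002,"ry": 0.046,"rz": 0},{"dx": 0.2,"dy": -3.0,"dz": 0.3,"rx": -0.001,"ry": 0.046,"rz": 0},{"dx": 0.1,"dy": -3.0,"dz": 0.3,"rx": -0.001,"ry": 0.046,"rz": 0},{"dx": 0.1,"dy": -3.0,"dz": 0.3,"rx": -0.001,"ry": 0.046,"rz": 0},{"dx": 0.1,"dy": -3.0,"dz": 0.3,"rx": -0.001,"ry": 0.046,"rz": 0},{"dx": 0.1,"dy": -3.0,"dz": 0.3,"rx": -0.001,"ry": 0.046,"rz": 0}]'

```text
time_s: 12.27
eef_pos: [451.5, 23.5, 444.7]
eef_rot: [-0.03, 0.964, 0.186, 0.187]
ft_force: [0.3, 0.2, -1.2]
grip_width: 28.8
```

```bash
python3 go.py NM 260,-2 5
```

```text
goal [491.  156.3 283. ]
t 12.27 grasp now [505.7  43.3 300.8] gap [-32.1 103.3 -27.5] rot [ 0.015  0.142 -0.005] F [ 0.3  0.2 -1.2] w 28.8 q [-0.13 -0.26  1.63  0.18  1.43  1.06]
dx -0.04 dy -2.16 dz 0.55 rx 0.003 ry 0.028 rz -0.001
dx -0.05 dy -2.16 dz 0.55 rx 0.003 ry 0.028 rz -0.001
dx -0.07 dy -2.16 dz 0.56 rx 0.003 ry 0.028 rz -0.001
dx -0.08 dy -2.16 dz 0.56 rx 0.003 ry 0.028 rz -0.001
dx -0.10 dy -2.16 dz 0.57 rx 0.003 ry 0.028 rz -0.001
```

Emit:
servo_tool --motion '[{"dx": 0,"dy": -2.3,"dz": 0.4,"rx": 0.003,"ry": 0.03,"rz": -0.001},{"dx": -0.1,"dy": -2.2,"dz": 0.5,"rx": 0.003,"ry": 0.03,"rz": -0.001},{"dx": -0.1,"dy": -2.0,"dz": 0.5,"rx": 0.003,"ry": 0.03,"rz": -0.001},{"dx": -0.1,"dy": -1.6,"dz": 0.5,"rx": 0.003,"ry": 0.028,"rz": 0},{"dx": -0.1,"dy": -1.0,"dz": 0.4,"rx": 0,"ry": 0.02,"rz": 0},{"dx": 0,"dy": -0.4,"dz": 0.3,"rx": 0,"ry": 0,"rz": 0},{"dx": 0,"dy": 0,"dz": 0,"rx": 0,"ry": 0,"rz": 0}]'

```text
time_s: 12.85
eef_pos: [415.3, 123.3, 419.1]
eef_rot: [-0.051, 0.947, 0.19, 0.255]
ft_force: [0.0, -0.0, -1.7]
grip_width: 29.1
```

```bash
python3 go.py NM 225,-2 4
```

```text
goal [507.2 162.9 252.7]
t 12.85 grasp now [487.1 153.4 285.1] gap [ 20.2  10.3 -32.2] rot [-0.004 -0.003  0.005] F [ 0.  -0.  -1.7] w 29.1 q [ 0.11 -0.35  1.77  0.15  1.22  1.27]
dx 0.08 dy -0.04 dz 0.98 rx -0.001 ry -0.001 rz 0.001
dx 0.08 dy -0.04 dz 0.98 rx -0.001 ry -0.001 rz 0.001
dx 0.08 dy -0.04 dz 0.98 rx -0.001 ry -0.001 rz 0.001
dx 0.09 dy -0.04 dz 0.98 rx -0.001 ry -0.001 rz 0.001
```

Emit:
servo_tool --motion '[{"dx": 0.2,"dy": -0.1,"dz": 0.8,"rx": -0.002,"ry": -0.002,"rz": 0.003},{"dx": 0.2,"dy": -0.1,"dz": 1.0,"rx": -0.001,"ry": -0.001,"rz": 0.002},{"dx": 0,"dy": 0,"dz": 1.2,"rx": 0,"ry": 0,"rz": 0},{"dx": 0,"dy": 0,"dz": 1.2,"rx": 0,"ry": 0,"rz": 0},{"dx": 0,"dy": 0,"dz": 1.2,"rx": 0,"ry": 0,"rz": 0},{"dx": 0,"dy": 0,"dz": 0.8,"rx": 0,"ry": 0,"rz": 0},{"dx": 0,"dy": 0,"dz": 0,"rx": 0,"ry": 0,"rz": 0}]'

```text
time_s: 13.43
eef_pos: [452.2, 136.4, 363.8]
eef_rot: [-0.048, 0.949, 0.184, 0.253]
ft_force: [-1.2, 0.3, -0.8]
grip_width: 28.8
```

```bash
python3 go.py NM 125,-2 6
```

```text
goal [553.5 181.9 166.1]
t 13.43 grasp now [523.8 164.9 229.3] gap [ 29.6  16.1 -63.5] rot [ 0.005  0.003 -0.004] F [-1.2  0.3 -0.8] w 28.8 q [ 0.13 -0.24  1.8   0.14  1.08  1.29]
dx -0.04 dy -0.07 dz 1.19 rx 0.001 ry 0.001 rz -0.001
dx -0.04 dy -0.07 dz 1.19 rx 0.001 ry 0.001 rz -0.001
dx -0.04 dy -0.07 dz 1.19 rx 0.001 ry 0.001 rz -0.001
dx -0.04 dy -0.06 dz 1.20 rx 0.001 ry 0.001 rz -0.001
dx -0.04 dy -0.06 dz 1.20 rx 0.001 ry 0.001 rz -0.001
dx -0.05 dy -0.06 dz 1.20 rx 0.001 ry 0.001 rz -0.001
```

Emit:
servo_tool --motion '[{"dx": -0.15,"dy": -0.2,"dz": 0.5,"rx": 0.003,"ry": 0.002,"rz": -0.003},{"dx": -0.1,"dy": -0.2,"dz": 0.9,"rx": 0.001,"ry": 0.001,"rz": -0.001},{"dx": 0,"dy": 0,"dz": 1.2,"rx": 0,"ry": 0,"rz": 0},{"dx": 0,"dy": 0,"dz": 1.2,"rx": 0,"ry": 0,"rz": 0},{"dx": 0,"dy": 0,"dz": 1.2,"rx": 0,"ry": 0,"rz": 0},{"dx": 0,"dy": 0,"dz": 0.8,"rx": 0,"ry": 0,"rz": 0},{"dx": 0,"dy": 0,"dz": 0,"rx": 0,"ry": 0,"rz": 0}]'

```text
time_s: 14.02
eef_pos: [478.2, 150.5, 309.4]
eef_rot: [-0.05, 0.948, 0.186, 0.255]
ft_force: [0.6, 0.4, -1.3]
grip_width: 28.8
```

```bash
python3 go.py NM 105,-2 5
```

```text
goal [562.7 185.7 148.7]
t 14.02 grasp now [550.3 179.8 175.3] gap [ 12.8   5.8 -26.5] rot [ 0.002 -0.002 -0.002] F [ 0.6  0.4 -1.3] w 28.8 q [ 0.16 -0.14  1.83  0.14  0.95  1.29]
dx -0.02 dy -0.01 dz 0.60 rx 0.000 ry -0.000 rz -0.000
dx -0.02 dy -0.01 dz 0.60 rx 0.000 ry -0.000 rz -0.000
dx -0.02 dy -0.01 dz 0.60 rx 0.000 ry -0.000 rz -0.000
dx -0.02 dy -0.01 dz 0.60 rx 0.000 ry -0.000 rz -0.000
dx -0.02 dy -0.01 dz 0.60 rx 0.000 ry -0.000 rz -0.000
```

Emit:
servo_tool --motion '[{"dx": -0.05,"dy": 0,"dz": 0.6,"rx": 0.001,"ry": -0.001,"rz": -0.001},{"dx": -0.05,"dy": 0,"dz": 0.6,"rx": 0,"ry": 0,"rz": 0},{"dx": 0,"dy": 0,"dz": 0.6,"rx": 0,"ry": 0,"rz": 0},{"dx": 0,"dy": 0,"dz": 0.6,"rx": 0,"ry": 0,"rz": 0},{"dx": 0,"dy": 0,"dz": 0.5,"rx": 0,"ry": 0,"rz": 0},{"dx": 0,"dy": 0,"dz": 0.1,"rx": 0,"ry": 0,"rz": 0}]'

```text
time_s: 14.52
eef_pos: [492.8, 156.5, 282.3]
eef_rot: [-0.05, 0.947, 0.186, 0.256]
ft_force: [-0.5, -0.1, -1.0]
grip_width: 28.8
```

```bash
python3 go.py NM 101,-2 2
```

```text
goal [564.6 186.5 145.3]
t 14.52 grasp now [565.2 185.9 148.5] gap [ 0.1  0.6 -2.8] rot [ 0.002 -0.005 -0.   ] F [-0.5 -0.1 -1. ] w 28.8 q [ 0.17 -0.08  1.83  0.14  0.88  1.29]
dx -0.06 dy -0.02 dz 0.13 rx 0.001 ry -0.002 rz -0.000
dx -0.06 dy -0.02 dz 0.13 rx 0.001 ry -0.002 rz -0.000
```

Emit:
servo_tool --motion '[{"dx": -0.1,"dy": 0,"dz": 0.2,"rx": 0.001,"ry": -0.003,"rz": 0},{"dx": 0,"dy": 0,"dz": 0.2,"rx": 0,"ry": 0,"rz": 0},{"dx": 0,"dy": 0,"dz": 0.15,"rx": 0,"ry": 0,"rz": 0},{"dx": 0,"dy": 0,"dz": 0.1,"rx": 0,"ry": 0,"rz": 0}]'

```text
time_s: 14.85
eef_pos: [494.1, 157.1, 280.2]
eef_rot: [-0.049, 0.948, 0.188, 0.254]
ft_force: [-3.7, -2.2, 1.5]
grip_width: 29.0
```

```bash
python3 go.py NM 101,-2 1
```

```text
goal [564.6 186.5 145.3]
t 14.85 grasp now [565.7 186.4 145.9] gap [-1.2 -0.1 -0.7] rot [0.001 0.001 0.002] F [-3.7 -2.2  1.5] w 29.0 q [ 0.17 -0.08  1.83  0.14  0.88  1.28]
dx -0.13 dy -0.04 dz -0.00 rx 0.001 ry 0.001 rz 0.002
```

Emit:
servo_tool --motion '[{"dx": 0,"dy": 0,"dz": 0.2,"rx": 0,"ry": 0,"rz": 0},{"dx": 0,"dy": 0,"dz": 0.2,"rx": 0,"ry": 0,"rz": 0}]'

```text
time_s: 15.02
eef_pos: [494.8, 157.4, 280.6]
eef_rot: [-0.049, 0.948, 0.188, 0.253]
ft_force: [-12.6, -5.7, 11.5]
grip_width: 28.8
```

Emit:
servo_tool --motion '[{"dx": 0,"dy": 0,"dz": 0.15,"rx": 0,"ry": 0,"rz": 0},{"dx": 0,"dy": 0,"dz": 0.1,"rx": 0,"ry": 0,"rz": 0},{"dx": 0,"dy": 0,"dz": 0,"rx": 0,"ry": 0,"rz": 0}]' --jaw 0.6

```text
time_s: 15.27
eef_pos: [496.3, 157.9, 281.0]
eef_rot: [-0.049, 0.947, 0.188, 0.256]
ft_force: [0.1, 0.3, -1.2]
grip_width: 51.7
```

```bash
python3 go.py NM 101,-2 1
```

```text
goal [564.6 186.5 145.3]
t 15.27 grasp now [568.5 187.2 147. ] gap [-3.4 -0.9 -1.5] rot [ 0.002 -0.003  0.004] F [ 0.1  0.3 -1.2] w 51.7 q [ 0.17 -0.07  1.82  0.14  0.88  1.28]
dx -0.38 dy -0.05 dz -0.05 rx 0.002 ry -0.003 rz 0.004
```

Pressed on the floor, then released. I'll retreat along the axis.

Emit:
servo_tool --motion '[{"dx": -0.1,"dy": 0,"dz": -1.0,"rx": 0,"ry": -0.002,"rz": 0.002},{"dx": -0.1,"dy": 0,"dz": -1.9,"rx": 0,"ry": -0.001,"rz": 0.002},{"dx": -0.1,"dy": 0,"dz": -2.5,"rx": 0,"ry": 0,"rz": 0},{"dx": -0.1,"dy": 0,"dz": -2.5,"rx": 0,"ry": 0,"rz": 0},{"dx": -0.1,"dy": 0,"dz": -2.5,"rx": 0,"ry": 0,"rz": 0},{"dx": -0.1,"dy": 0,"dz": -2.5,"rx": 0,"ry": 0,"rz": 0},{"dx": -0.1,"dy": 0,"dz": -2.2,"rx": 0,"ry": 0,"rz": 0}]' --jaw 0.75

```text
time_s: 15.85
eef_pos: [417.0, 126.0, 409.0]
eef_rot: [-0.049, 0.95, 0.186, 0.247]
ft_force: [0.7, 0.1, -0.2]
grip_width: 63.9
```

```bash
python3 go.py c 250 12
```

```text
goal [ 520.1 -310.9  250. ]
t 15.85 grasp now [487.  154.9 273.7] gap [ 103.1 -436.9   -4. ] rot [-0.001 -0.51  -0.002] F [ 0.7  0.1 -0.2] w 63.9 q [ 0.12 -0.34  1.78  0.14  1.21  1.28]
dx -0.52 dy 3.70 dz -0.26 rx -0.000 ry -0.043 rz -0.000
dx -0.53 dy 3.70 dz -0.24 rx -0.000 ry -0.043 rz -0.000
dx -0.54 dy 3.70 dz -0.21 rx -0.000 ry -0.043 rz -0.000
dx -0.55 dy 3.70 dz -0.19 rx -0.000 ry -0.043 rz -0.000
dx -0.56 dy 3.70 dz -0.17 rx -0.000 ry -0.043 rz -0.000
dx -0.57 dy 3.70 dz -0.14 rx -0.000 ry -0.043 rz -0.000
dx -0.57 dy 3.69 dz -0.12 rx -0.000 ry -0.043 rz -0.000
dx -0.58 dy 3.69 dz -0.09 rx -0.000 ry -0.043 rz -0.000
dx -0.58 dy 3.69 dz -0.07 rx -0.000 ry -0.043 rz -0.000
dx -0.59 dy 3.69 dz -0.04 rx -0.000 ry -0.043 rz -0.000
dx -0.59 dy 3.69 dz -0.02 rx -0.000 ry -0.043 rz -0.000
dx -0.59 dy 3.69 dz 0.01 rx -0.000 ry -0.043 rz -0.000
```

Emit:
servo_tool --motion '[{"dx": -0.5,"dy": 3.7,"dz": -0.3,"rx": 0,"ry": -0.043,"rz": 0},{"dx": -0.5,"dy": 3.9,"dz": -0.3,"rx": 0,"ry": -0.045,"rz": 0},{"dx": -0.5,"dy": 3.9,"dz": -0.2,"rx": 0,"ry": -0.045,"rz": 0},{"dx": -0.5,"dy": 3.9,"dz": -0.2,"rx": 0,"ry": -0.045,"rz": 0},{"dx": -0.6,"dy": 3.9,"dz": -0.2,"rx": 0,"ry": -0.045,"rz": 0},{"dx": -0.6,"dy": 3.9,"dz": -0.1,"rx": 0,"ry": -0.045,"rz": 0},{"dx": -0.6,"dy": 3.9,"dz": -0.1,"rx": 0,"ry": -0.045,"rz": 0},{"dx": -0.6,"dy": 3.9,"dz": -0.1,"rx": 0,"ry": -0.045,"rz": 0}]'

```text
time_s: 16.52
eef_pos: [488.6, -183.0, 425.7]
eef_rot: [-0.013, 0.976, 0.201, 0.082]
ft_force: [0.4, 0.9, 1.0]
grip_width: 64.0
```

```bash
python3 go.py c 235 5
```

```text
goal [ 520.1 -310.9  235. ]
t 16.52 grasp now [ 512.7 -174.   272.9] gap [  31.5 -127.9  -35.7] rot [ 0.007 -0.167  0.017] F [0.4 0.9 1. ] w 64.0 q [-0.5  -0.02  1.44  0.13  1.61  0.67]
dx -0.55 dy 2.59 dz 0.65 rx 0.001 ry -0.033 rz 0.003
dx -0.52 dy 2.60 dz 0.67 rx 0.001 ry -0.033 rz 0.003
dx -0.48 dy 2.60 dz 0.68 rx 0.001 ry -0.033 rz 0.003
dx -0.45 dy 2.60 dz 0.69 rx 0.001 ry -0.033 rz 0.003
dx -0.42 dy 2.60 dz 0.70 rx 0.001 ry -0.033 rz 0.003
```

Emit:
servo_tool --motion '[{"dx": -0.5,"dy": 2.6,"dz": 0.3,"rx": 0.002,"ry": -0.033,"rz": 0.004},{"dx": -0.5,"dy": 2.6,"dz": 0.4,"rx": 0.002,"ry": -0.033,"rz": 0.004},{"dx": -0.5,"dy": 2.6,"dz": 0.6,"rx": 0.002,"ry": -0.033,"rz": 0.004},{"dx": -0.4,"dy": 2.2,"dz": 0.6,"rx": 0,"ry": -0.033,"rz": 0.003},{"dx": -0.3,"dy": 1.4,"dz": 0.6,"rx": 0,"ry": -0.025,"rz": 0.002},{"dx": -0.1,"dy": 0.5,"dz": 0.4,"rx": 0,"ry": -0.01,"rz": 0},{"dx": 0,"dy": 0,"dz": 0,"rx": 0,"ry": 0,"rz": 0}]'

```text
time_s: 17.1
eef_pos: [515.5, -316.2, 395.9]
eef_rot: [0.003, 0.982, 0.187, -0.004]
ft_force: [-0.3, 0.5, -0.6]
grip_width: 64.1
```

```bash
python3 go.py c 215 3
```

```text
goal [ 520.1 -310.9  215. ]
t 17.1 grasp now [ 514.5 -317.4  240.9] gap [  4.6   5.3 -25.9] rot [ 0.005  0.008 -0.013] F [-0.3  0.5 -0.6] w 64.1 q [-0.64  0.21  1.25 -0.01  1.68  0.55]
dx 0.22 dy -0.11 dz 0.86 rx 0.002 ry 0.003 rz -0.004
dx 0.21 dy -0.11 dz 0.86 rx 0.002 ry 0.003 rz -0.004
dx 0.21 dy -0.11 dz 0.86 rx 0.002 ry 0.003 rz -0.004
```

Emit:
servo_tool --motion '[{"dx": 0.2,"dy": -0.15,"dz": 0.4,"rx": 0.003,"ry": 0.005,"rz": -0.006},{"dx": 0.3,"dy": -0.15,"dz": 0.7,"rx": 0.002,"ry": 0.003,"rz": -0.006},{"dx": 0.2,"dy": -0.1,"dz": 0.9,"rx": 0,"ry": 0,"rz": 0},{"dx": 0,"dy": 0,"dz": 0.6,"rx": 0,"ry": 0,"rz": 0},{"dx": 0,"dy": 0,"dz": 0,"rx": 0,"ry": 0,"rz": 0}]'

```text
time_s: 17.52
eef_pos: [520.6, -305.4, 369.7]
eef_rot: [-0.0, 0.981, 0.195, 0.002]
ft_force: [-0.2, 0.5, 0.1]
grip_width: 63.9
```

```bash
python3 go.py c 158 5
```

```text
goal [ 520.1 -310.9  158. ]
t 17.52 grasp now [ 521.3 -305.1  214.7] gap [ -0.5  -5.5 -56.7] rot [ 0.    -0.005  0.003] F [-0.2  0.5  0.1] w 63.9 q [-0.63  0.21  1.3   0.    1.63  0.55]
dx -0.06 dy 0.10 dz 1.13 rx 0.000 ry -0.001 rz 0.001
dx -0.05 dy 0.10 dz 1.13 rx 0.000 ry -0.001 rz 0.001
dx -0.05 dy 0.10 dz 1.13 rx 0.000 ry -0.001 rz 0.001
dx -0.05 dy 0.10 dz 1.13 rx 0.000 ry -0.001 rz 0.001
dx -0.05 dy 0.10 dz 1.13 rx 0.000 ry -0.001 rz 0.001
```

Emit:
servo_tool --motion '[{"dx": -0.1,"dy": 0.2,"dz": 0.5,"rx": 0,"ry": -0.003,"rz": 0.002},{"dx": -0.1,"dy": 0.2,"dz": 1.0,"rx": 0,"ry": -0.001,"rz": 0},{"dx": -0.05,"dy": 0.1,"dz": 1.1,"rx": 0,"ry": 0,"rz": 0},{"dx": 0,"dy": 0,"dz": 1.1,"rx": 0,"ry": 0,"rz": 0},{"dx": 0,"dy": 0,"dz": 1.0,"rx": 0,"ry": 0,"rz": 0},{"dx": 0,"dy": 0,"dz": 0.4,"rx": 0,"ry": 0,"rz": 0},{"dx": 0,"dy": 0,"dz": 0,"rx": 0,"ry": 0,"rz": 0}]'

```text
time_s: 18.1
eef_pos: [519.8, -309.9, 312.6]
eef_rot: [-0.001, 0.981, 0.195, -0.0]
ft_force: [-0.5, 0.2, -0.5]
grip_width: 64.5
```

```bash
python3 go.py c 158 1
```

```text
goal [ 520.1 -310.9  158. ]
t 18.1 grasp now [ 519.7 -309.8  157.6] gap [ 0.3 -1.   0.4] rot [-0.001  0.     0.003] F [-0.5  0.2 -0.5] w 64.5 q [-0.63  0.24  1.37  0.    1.52  0.55]
dx -0.01 dy 0.10 dz -0.04 rx -0.001 ry 0.000 rz 0.003
```

Emit:
servo_tool --motion '[{"dx": 0,"dy": 0.03,"dz": 0,"rx": 0,"ry": 0,"rz": 0},{"dx": 0,"dy": 0,"dz": 0,"rx": 0,"ry": 0,"rz": 0},{"dx": 0,"dy": 0,"dz": 0,"rx": 0,"ry": 0,"rz": 0},{"dx": 0,"dy": 0,"dz": 0,"rx": 0,"ry": 0,"rz": 0},{"dx": 0,"dy": 0,"dz": 0,"rx": 0,"ry": 0,"rz": 0}]' --jaw 0 --squeeze 45

```text
time_s: 18.52
eef_pos: [520.0, -310.5, 312.4]
eef_rot: [-0.001, 0.981, 0.195, -0.0]
ft_force: [-1.0, 0.1, -1.3]
grip_width: 29.2
```

```bash
python3 go.py c 158 1
```

```text
goal [ 520.1 -310.9  158. ]
t 18.52 grasp now [ 519.9 -310.4  157.4] gap [ 0.1 -0.4  0.6] rot [-0.001  0.     0.003] F [-1.   0.1 -1.3] w 29.2 q [-0.63  0.24  1.37  0.    1.52  0.55]
dx -0.01 dy 0.04 dz -0.06 rx -0.001 ry 0.000 rz 0.003
```

Emit:
servo_tool --motion '[{"dx": 0,"dy": 0,"dz": -0.6,"rx": 0,"ry": 0,"rz": 0},{"dx": 0,"dy": 0,"dz": -1.5,"rx": 0,"ry": 0,"rz": 0},{"dx": 0,"dy": 0,"dz": -2.5,"rx": 0,"ry": 0,"rz": 0},{"dx": 0,"dy": 0,"dz": -3.2,"rx": 0,"ry": 0,"rz": 0},{"dx": 0,"dy": 0,"dz": -3.2,"rx": 0,"ry": 0,"rz": 0},{"dx": 0,"dy": 0,"dz": -3.2,"rx": 0,"ry": 0,"rz": 0},{"dx": 0,"dy": 0,"dz": -2.8,"rx": 0,"ry": 0,"rz": 0},{"dx": 0,"dy": -1,"dz": -1.5,"rx": 0,"ry": 0,"rz": 0}]'

```text
time_s: 19.18
eef_pos: [516.2, -302.1, 500.0]
eef_rot: [-0.006, 0.981, 0.194, -0.005]
ft_force: [-0.6, 0.9, -0.5]
grip_width: 29.1
```

```bash
python3 go.py FL 265,-2 16
```

```text
goal [508.  249.7 318.3]
t 19.18 grasp now [ 514.3 -300.7  345. ] gap [-79.9 522.4 -47.5] rot [-0.013  0.532 -0.002] F [-0.6  0.9 -0.5] w 29.1 q [-0.62  0.21  1.05  0.    1.9   0.56]
dx 0.78 dy -3.21 dz 0.33 rx -0.001 ry 0.033 rz -0.000
dx 0.77 dy -3.21 dz 0.36 rx -0.001 ry 0.033 rz -0.000
dx 0.76 dy -3.21 dz 0.38 rx -0.001 ry 0.033 rz -0.000
dx 0.75 dy -3.21 dz 0.40 rx -0.001 ry 0.033 rz -0.000
dx 0.74 dy -3.21 dz 0.42 rx -0.001 ry 0.033 rz -0.000
dx 0.72 dy -3.21 dz 0.44 rx -0.001 ry 0.033 rz -0.000
dx 0.71 dy -3.21 dz 0.47 rx -0.001 ry 0.033 rz -0.000
dx 0.69 dy -3.21 dz 0.49 rx -0.001 ry 0.033 rz -0.000
dx 0.68 dy -3.21 dz 0.51 rx -0.001 ry 0.033 rz -0.000
dx 0.66 dy -3.21 dz 0.53 rx -0.001 ry 0.033 rz -0.000
dx 0.64 dy -3.21 dz 0.55 rx -0.001 ry 0.033 rz -0.000
dx 0.62 dy -3.21 dz 0.56 rx -0.001 ry 0.033 rz -0.000
dx 0.60 dy -3.21 dz 0.58 rx -0.001 ry 0.033 rz -0.000
dx 0.59 dy -3.21 dz 0.60 rx -0.001 ry 0.033 rz -0.000
dx 0.57 dy -3.21 dz 0.61 rx -0.001 ry 0.033 rz -0.000
dx 0.55 dy -3.21 dz 0.63 rx -0.001 ry 0.033 rz -0.000
```

Emit:
servo_tool --motion '[{"dx": 0.7,"dy": -3.1,"dz": 0.2,"rx": -0.002,"ry": 0.033,"rz": 0},{"dx": 0.8,"dy": -3.4,"dz": 0.2,"rx": -0.002,"ry": 0.035,"rz": 0},{"dx": 0.8,"dy": -3.4,"dz": 0.3,"rx": -0.002,"ry": 0.035,"rz": 0},{"dx": 0.8,"dy": -3.4,"dz": 0.3,"rx": -0.001,"ry": 0.035,"rz": 0},{"dx": 0.8,"dy": -3.4,"dz": 0.3,"rx": -0.001,"ry": 0.035,"rz": 0},{"dx": 0.8,"dy": -3.4,"dz": 0.3,"rx": -0.001,"ry": 0.035,"rz": 0},{"dx": 0.7,"dy": -3.4,"dz": 0.4,"rx": -0.001,"ry": 0.035,"rz": 0},{"dx": 0.7,"dy": -3.4,"dz": 0.4,"rx": -0.001,"ry": 0.035,"rz": 0}]'

```text
time_s: 19.85
eef_pos: [470.1, -23.5, 495.3]
eef_rot: [-0.02, 0.971, 0.186, 0.146]
ft_force: [1.1, -0.1, -1.3]
grip_width: 29.2
```

```bash
python3 go.py FL 265,-2 8
```

```text
goal [508.  249.7 318.3]
t 19.85 grasp now [512.9  -9.1 347. ] gap [-33.8 243.8 -42.7] rot [ 0.02   0.229 -0.005] F [ 1.1 -0.1 -1.3] w 29.2 q [-0.22 -0.18  1.46  0.15  1.6   1.  ]
dx 0.56 dy -3.00 dz 0.68 rx 0.002 ry 0.029 rz -0.001
dx 0.54 dy -2.99 dz 0.70 rx 0.002 ry 0.029 rz -0.001
dx 0.52 dy -2.99 dz 0.72 rx 0.002 ry 0.029 rz -0.001
dx 0.50 dy -2.99 dz 0.74 rx 0.002 ry 0.029 rz -0.001
dx 0.48 dy -2.99 dz 0.77 rx 0.002 ry 0.029 rz -0.001
dx 0.46 dy -2.99 dz 0.79 rx 0.002 ry 0.029 rz -0.001
dx 0.44 dy -2.98 dz 0.81 rx 0.002 ry 0.029 rz -0.001
dx 0.42 dy -2.98 dz 0.83 rx 0.002 ry 0.029 rz -0.001
```

Emit:
servo_tool --motion '[{"dx": 0.6,"dy": -3.2,"dz": 0.4,"rx": 0.002,"ry": 0.03,"rz": 0},{"dx": 0.6,"dy": -3.3,"dz": 0.6,"rx": 0.002,"ry": 0.032,"rz": -0.001},{"dx": 0.6,"dy": -3.3,"dz": 0.7,"rx": 0.002,"ry": 0.032,"rz": -0.001},{"dx": 0.5,"dy": -3.3,"dz": 0.8,"rx": 0.002,"ry": 0.032,"rz": -0.001},{"dx": 0.5,"dy": -3.3,"dz": 0.8,"rx": 0.002,"ry": 0.032,"rz": -0.001},{"dx": 0.4,"dy": -2.9,"dz": 0.8,"rx": 0.002,"ry": 0.032,"rz": 0},{"dx": 0.3,"dy": -2.0,"dz": 0.7,"rx": 0,"ry": 0.025,"rz": 0},{"dx": 0.1,"dy": -0.8,"dz": 0.4,"rx": 0,"ry": 0.01,"rz": 0}]'

```text
time_s: 20.52
eef_pos: [428.2, 215.3, 464.6]
eef_rot: [-0.05, 0.945, 0.188, 0.262]
ft_force: [-0.2, 0.0, -1.6]
grip_width: 29.1
```

```bash
python3 go.py FL 250,-2 4
```

```text
goal [515.  252.6 305.3]
t 20.52 grasp now [502.2 245.2 331.7] gap [ 15.    7.8 -25.1] rot [ 0.003 -0.017  0.005] F [-0.2  0.  -1.6] w 29.1 q [ 0.34 -0.25  1.61  0.02  1.24  1.52]
dx 0.04 dy -0.04 dz 0.75 rx 0.001 ry -0.004 rz 0.001
dx 0.04 dy -0.04 dz 0.75 rx 0.001 ry -0.004 rz 0.001
dx 0.05 dy -0.04 dz 0.75 rx 0.001 ry -0.004 rz 0.001
dx 0.05 dy -0.04 dz 0.75 rx 0.001 ry -0.004 rz 0.001
```

Emit:
servo_tool --motion '[{"dx": 0.1,"dy": -0.1,"dz": 0.6,"rx": 0.002,"ry": -0.008,"rz": 0.003},{"dx": 0.1,"dy": -0.1,"dz": 1.0,"rx": 0.001,"ry": -0.006,"rz": 0.002},{"dx": 0,"dy": 0,"dz": 1.3,"rx": 0,"ry": 0,"rz": 0},{"dx": 0,"dy": 0,"dz": 1.3,"rx": 0,"ry": 0,"rz": 0},{"dx": 0,"dy": 0,"dz": 1.3,"rx": 0,"ry": 0,"rz": 0},{"dx": 0,"dy": 0,"dz": 1.2,"rx": 0,"ry": 0,"rz": 0},{"dx": 0,"dy": 0,"dz": 0.5,"rx": 0,"ry": 0,"rz": 0},{"dx": 0,"dy": 0,"dz": 0,"rx": 0,"ry": 0,"rz": 0}]'

```text
time_s: 21.18
eef_pos: [465.9, 230.8, 397.2]
eef_rot: [-0.049, 0.948, 0.186, 0.252]
ft_force: [-0.2, -0.2, 0.4]
grip_width: 29.0
```

```bash
python3 go.py FL 125,-2 7
```

```text
goal [572.8 276.3 197.1]
t 21.18 grasp now [537.2 259.7 262.7] gap [ 35.2  16.1 -66. ] rot [ 0.002  0.004 -0.002] F [-0.2 -0.2  0.4] w 29.0 q [ 0.35 -0.14  1.65  0.02  1.12  1.52]
dx 0.01 dy -0.02 dz 1.09 rx 0.000 ry 0.001 rz -0.000
dx 0.01 dy -0.02 dz 1.09 rx 0.000 ry 0.001 rz -0.000
dx 0.01 dy -0.02 dz 1.09 rx 0.000 ry 0.001 rz -0.000
dx 0.01 dy -0.02 dz 1.09 rx 0.000 ry 0.001 rz -0.000
dx 0.01 dy -0.02 dz 1.09 rx 0.000 ry 0.001 rz -0.000
dx 0.01 dy -0.02 dz 1.09 rx 0.000 ry 0.001 rz -0.000
dx 0.01 dy -0.02 dz 1.09 rx 0.000 ry 0.001 rz -0.000
```

Emit:
servo_tool --motion '[{"dx": 0.05,"dy": -0.1,"dz": 0.5,"rx": 0.001,"ry": 0.003,"rz": -0.001},{"dx": 0,"dy": -0.05,"dz": 1.0,"rx": 0.001,"ry": 0.001,"rz": 0},{"dx": 0,"dy": 0,"dz": 1.2,"rx": 0,"ry": 0,"rz": 0},{"dx": 0,"dy": 0,"dz": 1.2,"rx": 0,"ry": 0,"rz": 0},{"dx": 0,"dy": 0,"dz": 1.2,"rx": 0,"ry": 0,"rz": 0},{"dx": 0,"dy": 0,"dz": 1.2,"rx": 0,"ry": 0,"rz": 0},{"dx": 0,"dy": 0,"dz": 0.5,"rx": 0,"ry": 0,"rz": 0},{"dx": 0,"dy": 0,"dz": 0,"rx": 0,"ry": 0,"rz": 0}]'

```text
time_s: 21.85
eef_pos: [501.3, 245.6, 332.6]
eef_rot: [-0.05, 0.948, 0.186, 0.254]
ft_force: [-0.3, -0.1, -1.3]
grip_width: 29.4
```

```bash
python3 go.py FL 101,-2 5
```

```text
goal [583.9 280.9 176.3]
t 21.85 grasp now [573.1 274.8 198.3] gap [ 10.9   5.9 -22. ] rot [ 0.001 -0.    -0.002] F [-0.3 -0.1 -1.3] w 29.4 q [ 0.35 -0.03  1.67  0.02  0.97  1.52]
dx -0.01 dy -0.03 dz 0.50 rx 0.000 ry -0.000 rz -0.000
dx -0.01 dy -0.03 dz 0.50 rx 0.000 ry -0.000 rz -0.000
dx -0.01 dy -0.03 dz 0.50 rx 0.000 ry -0.000 rz -0.000
dx -0.01 dy -0.03 dz 0.50 rx 0.000 ry -0.000 rz -0.000
dx -0.01 dy -0.03 dz 0.50 rx 0.000 ry -0.000 rz -0.000
```

Emit:
servo_tool --motion '[{"dx": 0,"dy": -0.05,"dz": 0.5,"rx": 0,"ry": 0,"rz": -0.001},{"dx": 0,"dy": -0.05,"dz": 0.6,"rx": 0,"ry": 0,"rz": 0},{"dx": 0,"dy": 0,"dz": 0.6,"rx": 0,"ry": 0,"rz": 0},{"dx": 0,"dy": 0,"dz": 0.6,"rx": 0,"ry": 0,"rz": 0},{"dx": 0,"dy": 0,"dz": 0.4,"rx": 0,"ry": 0,"rz": 0},{"dx": 0,"dy": 0,"dz": 0.1,"rx": 0,"ry": 0,"rz": 0}]'

```text
time_s: 22.35
eef_pos: [515.4, 252.8, 307.4]
eef_rot: [-0.05, 0.947, 0.186, 0.255]
ft_force: [-4.5, -2.6, 4.7]
grip_width: 29.2
```

```bash
python3 go.py FL 97.4,-2 2
```

```text
goal [585.5 281.6 173.2]
t 22.35 grasp now [587.5 282.2 173.4] gap [-1.5 -0.7 -0.1] rot [ 0.001 -0.003 -0.001] F [-4.5 -2.6  4.7] w 29.2 q [0.35 0.03 1.67 0.02 0.92 1.53]
dx -0.07 dy 0.00 dz -0.04 rx 0.001 ry -0.001 rz -0.000
dx -0.07 dy 0.00 dz -0.04 rx 0.001 ry -0.001 rz -0.000
```

On the floor at the expected height. I'll press lightly, then release.

Emit:
servo_tool --motion '[{"dx": 0,"dy": 0,"dz": 0.2,"rx": 0,"ry": 0,"rz": 0},{"dx": 0,"dy": 0,"dz": 0.2,"rx": 0,"ry": 0,"rz": 0}]'

```text
time_s: 22.52
eef_pos: [516.2, 253.2, 308.0]
eef_rot: [-0.049, 0.947, 0.187, 0.255]
ft_force: [-12.6, -5.5, 8.6]
grip_width: 28.8
```

Emit:
servo_tool --motion '[{"dx": 0,"dy": 0,"dz": 0.15,"rx": 0,"ry": 0,"rz": 0},{"dx": 0,"dy": 0,"dz": 0,"rx": 0,"ry": 0,"rz": 0},{"dx": 0,"dy": 0,"dz": 0,"rx": 0,"ry": 0,"rz": 0}]' --jaw 0.6

```text
time_s: 22.77
eef_pos: [517.4, 253.7, 310.1]
eef_rot: [-0.05, 0.947, 0.187, 0.258]
ft_force: [-0.1, -0.4, -0.2]
grip_width: 51.2
```

```bash
python3 go.py FL 97.4,-2 1
```

```text
goal [585.5 281.6 173.2]
t 22.77 grasp now [590.3 283.3 176.5] gap [-3.6 -1.6 -2.7] rot [ 0.002 -0.008  0.   ] F [-0.1 -0.4 -0.2] w 51.2 q [0.35 0.03 1.66 0.02 0.92 1.53]
dx -0.47 dy 0.01 dz 0.04 rx 0.002 ry -0.008 rz 0.000
```

Emit:
servo_tool --motion '[{"dx": -0.2,"dy": 0,"dz": -1.0,"rx": 0,"ry": -0.004,"rz": 0},{"dx": -0.2,"dy": 0,"dz": -2.0,"rx": 0,"ry": -0.003,"rz": 0},{"dx": -0.1,"dy": 0,"dz": -2.5,"rx": 0,"ry": 0,"rz": 0},{"dx": -0.1,"dy": 0,"dz": -2.5,"rx": 0,"ry": 0,"rz": 0},{"dx": -0.1,"dy": 0,"dz": -2.5,"rx": 0,"ry": 0,"rz": 0},{"dx": -0.1,"dy": 0,"dz": -2.5,"rx": 0,"ry": 0,"rz": 0},{"dx": -0.1,"dy": 0,"dz": -2.5,"rx": 0,"ry": 0,"rz": 0},{"dx": 0,"dy": 0,"dz": -2.5,"rx": 0,"ry": 0,"rz": 0}]'

```text
time_s: 23.43
eef_pos: [421.9, 214.7, 463.6]
eef_rot: [-0.048, 0.949, 0.187, 0.249]
ft_force: [0.6, -0.1, 0.9]
grip_width: 51.1
```

Emit:
servo_tool --motion '[{"dx": -2.0,"dy": 0,"dz": -2.0,"rx": 0,"ry": -0.04,"rz": 0},{"dx": -3.0,"dy": 0,"dz": -1.0,"rx": 0,"ry": -0.05,"rz": 0},{"dx": -3.0,"dy": 0,"dz": -1.0,"rx": 0,"ry": -0.05,"rz": 0},{"dx": -3.0,"dy": 0,"dz": -1.0,"rx": 0,"ry": -0.05,"rz": 0},{"dx": -1.0,"dy": 0,"dz": 0,"rx": 0,"ry": -0.02,"rz": 0},{"dx": 0,"dy": 0,"dz": 0,"rx": 0,"ry": 0,"rz": 0},{"dx": 0,"dy": 0,"dz": 0,"rx": 0,"ry": 0,"rz": 0}]'

```text
time_s: 24.02
eef_pos: [290.0, 161.2, 472.5]
eef_rot: [-0.03, 0.968, 0.191, 0.159]
ft_force: [0.1, -0.1, -0.5]
grip_width: 51.2
```

```bash
python3 - <<'E'
from m import *
cs=camera("side");ct=camera("top");hs,ht=holes(cs),holes(ct)
B=R.from_euler('ZY',[np.radians(22.31),-np.pi/6])
for t in ht:
    e,x=min(((max(e),x) for x,e in (tri([ray(ct,*t),ray(cs,*s)]) for s in hs)),key=lambda a:a[0])
    print(t.round(1),round(e,1),x.round(1),B.inv().apply(x-[603,202.2,139.3]).round(1))
s=get_state();print(s["time_s"],s["eef_pos"].round(),s["ft_force"].round(1))
f=lambda c,x,y,w,h:cv2.resize(c["color"][y:y+h,x:x+w],(400,int(400*h/w)))
a=f(cs,220,100,200,250);b=f(ct,180,150,160,130)
o=np.zeros((500,800,3),np.uint8);o[:len(a),:400]=a;o[:len(b),400:]=b
cv2.imwrite("pics/end.png",o)
E
```

```text
[283.9 203.7] 0.5 [625.3 125.  202.3] [ 24.  -79.9  58.9]
[250.3 218.2] 0.2 [594.9 198.9 202.3] [23.9  0.  58.9]
[295.7 230.1] 0.2 [571.9 101.3 170.4] [-42.6 -81.5  60.5]
[219.4 235.2] 0.3 [559.4 266.8 199.8] [16.5 76.3 60.3]
[261.8 244.1] 0.3 [541.8 177.5 170.7] [-41.4   0.4  60.2]
[228.1 256.9] 0.3 [515.  252.4 171.5] [-37.9  79.9  59.1]
24.1167 [291. 161. 472.] [0.9 0.  0.1]
```

View pics/end.png

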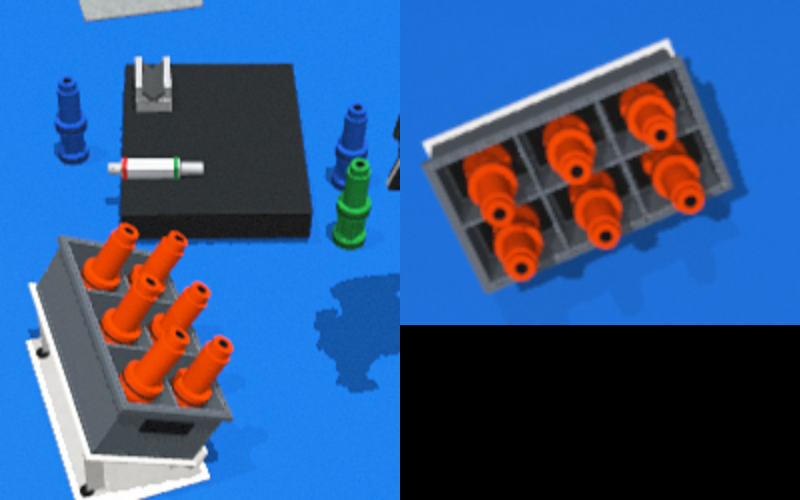

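All six cells are filled. The tops of the three placed spools agree between the two views to 0.3 mm and sit at cell height, and the V-block, plug gauge, blue and green look-alikes haven't moved. The placed spools have tipped a few degrees onto their lower walls, as expected once released, and the robot is clear. I'm handing in.

```bash
python3 -c "
from plant import close_job
print(close_job())"
```

```text
the job is handed in; nothing more can be done
None
```

All three orange spools are now in the empty cells, one each, boss up, and the job is handed in at 24 s. They went into the near-right, near-middle and far-left cells. I aligned each to the 30° slope and lowered it until I felt the floor at the expected height.

- **Position:** in the last two-view check all six spool tops matched between views to 0.5 mm. The three stored spools had not moved, and the other gauges and look-alikes I could see in the final crop looked undisturbed. The caliper was not in that crop.
- **Lean:** the placed spools are not quite parallel to the stored ones. After release they tipped onto the lower wall, so their tops sit about 3–5 mm (near row) and 7 mm (far-left) further down the slope than a stored spool's. I estimate leans of about 3–6°, with the tops about 1.3 mm high. I left them rather than risk regrasping.
- **First release:** in the near-right cell I eased off the push before opening the jaws, and the arm rose 1–2 mm. That spool may have been let go up to about 1.5 mm above the floor. I let go of the other two while they were still pressed down.

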